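# Move a top-heavy trunnion column between docking racks

## Task

Take the column carrier by its orange grip, lift it, draw it towards the robot out of the blue storage rack's fork, and hold it clear of both racks with its top-heavy column balanced upright for at least five seconds; the column is pivoted and topples by itself as soon as the fork no longer holds it, so keep it from falling by rolling the carrier. Then slide it into the green rack's fork with the column still upright, set it down gently, squarely and fully home on the landing plate and let go. The robot must not touch the column itself, it must never fall over, and the other things on the bench must stay where they are.

Things in the scene. Friction and masses are not known exactly. Their poses are not given: they have to be found in the camera images.
- carrier: Carrier, 0.60 kg without the column. Origin: centre of its underside below the grip; x runs along it to the column, z up. White foot plate 300 x 80 x 12 mm, x = -0.12 to 0.18. Orange grip 60 mm along x, 24 mm wide along y, z = 0.012 to 0.085. Steel counterweight 50 x 70 mm, x = -0.115 to -0.065, up to z = 0.044. Loose; balances at the grip within 5 mm; at the start docked in the blue rack.
- grip (a point): Where to grip the carrier: middle of the orange block, 65 mm above the carrier's underside; close across its 24 mm width (the carrier's y), from above. Axes as the carrier's.
- pivot (a point): Middle of the column's pivot in the carrier's yoke: x = 0.14, y = 0, z = 0.14 in the carrier's frame; axes as the carrier's. The two yoke posts, 10 x 16 mm, stand at the carrier's x = 0.104 and 0.176 and reach up to z = 0.158.
- column: Column pivoted in the yoke. Origin at the pivot, x = the pivot axis (the carrier's x), z up along the column. It can only roll about x, +-0.65 rad from the carrier. Mass 0.30 kg +-10 percent, centre of mass 10 mm above the pivot, inertia about the pivot 0.0029 kg m2. Rubber bushes pull it towards the carrier's z: 0.018 N m/rad, damping 0.0008 N m s/rad. Robot must not touch it.
- bulb (a point): Centre of the column's amber bulb (60 mm diameter), on its axis 70 mm above the pivot; tube goes on above it to a red cap, 32 mm wide, whose top is 182 mm above the pivot. Bushes are too weak to hold the column up: over a level carrier it topples with a time constant of about 0.5 s; rolling the carrier about its x by phi adds the torque 0.018 * phi to the column.
- column_foot (a point): Underside of the column's steel foot (36 mm wide, 30 mm tall), on its axis 105 mm below the pivot. Between foot and bulb is a glass tube 32 mm wide. At the start the column stands or leans between the blue rack's prongs, within 0.1 rad of upright.
- store_rack: Blue rack in which the carrier stands at the start. Fixed. Origin: on the bench below the grip of a docked carrier; x runs to its fork post (away from the robot), z up. Landing plate 340 x 130 x 6 mm, x = -0.14 to 0.20; fork post at x = 0.215. A docked carrier has the rack's x, y and yaw, stands on the plate (underside 6 mm above the bench), column between the prongs.
- bench_rack: Green rack, the destination, same shape as the blue one. Fixed. Origin: on the bench below the grip of a docked carrier; x runs to its fork post (away from the robot), z up. Landing plate 340 x 130 x 6 mm, x = -0.14 to 0.20; fork post at x = 0.215. A docked carrier has the rack's x, y and yaw, stands on the plate (underside 6 mm above the bench), column between the prongs.
- store_rack_fork (a point): Middle between the blue rack's prongs, on a docked column's axis: x = 0.14, z = 0.280 in the rack's frame. Two 8 mm prongs at this height, open to -x: 42 mm free gap from the post to x = 0.135, flaring to 80 mm at the mouth, x = 0.106. A docked column has 5 mm of play to either side and comes to lean on one prong by 0.04 to 0.13 rad; while inside, lift the carrier 30 mm at most (bulb).
- bench_rack_fork (a point): Middle between the green rack's prongs, on a docked column's axis: x = 0.14, z = 0.280 in the rack's frame. Two 8 mm prongs at this height, open to -x: 42 mm free gap from the post to x = 0.135, flaring to 80 mm at the mouth, x = 0.106. A docked column has 5 mm of play to either side and comes to lean on one prong by 0.04 to 0.13 rad; while inside, lift the carrier 30 mm at most (bulb).
- reagent_bottle: Bystander, to be left alone: white reagent jar with a white lid, 86 mm wide, 170 mm tall. Origin at its underside.
- red_jar: Bystander, to be left alone: red jar, 70 mm wide, 80 mm tall. Origin at its underside.
- wash_bottle: Bystander, to be left alone: clear bottle with a white cap, 66 mm wide, 190 mm tall. Origin at its underside.
- weigh_tub: Bystander, to be left alone: small white open tub, 64 mm wide, 30 mm tall. Origin at its underside.
- beaker: Bystander, to be left alone: glass beaker, 72 mm wide, 90 mm tall. Origin at its underside.
- steel_weight: Bystander, to be left alone: knobbed steel weight, 40 mm wide, 54 mm tall. Origin at its underside.
- bench_spatula: Bystander, to be left alone: spatula lying on the bench. Origin at its underside.

How it is judged:
On the way:
1. the carrier is lifted, clear of both racks, and its column is balanced upright (within 0.15 rad), touching nothing, for 5 s (4.5 s counted) (angle between column's own z axis and vertical below 0.15 rad and height (world z) of carrier above 0.014 m and horizontal distance between column and store_rack_fork above 0.065 m and horizontal distance between column and bench_rack_fork above 0.065 m and contact force between column and anything else below 0.2 N and contact force between carrier and store_rack below 0.2 N and contact force between carrier and bench_rack below 0.2 N), for 4.5 s.
At the end, for the whole second after the job is handed in: The carrier stands released and at rest on the green rack's landing plate, within 15 mm of the docked place along and 12 mm across the rack, within 0.12 rad of its yaw, flat (0.05 rad), with the column between the prongs (lean below 0.16 rad) (x of carrier in the frame of bench_rack between -0.015 and 0.015 m and y of carrier in the frame of bench_rack between -0.012 and 0.012 m and z of carrier in the frame of bench_rack between 0.003 and 0.01 m and angle between the x axis of carrier and the x axis of bench_rack, either way round below 0.12 rad and angle between carrier's own z axis and vertical below 0.05 rad and angle between column's own z axis and vertical below 0.16 rad and linear speed of carrier below 0.03 m/s and angular speed of column below 0.4 rad/s); the robot touches nothing.
It fails at once if the column falls over (leans more than 0.35 rad) (angle between column's own z axis and vertical above 0.35 rad).
It fails at once if the robot touches the column (contact force between any of the fingers, the arm and column above 0.5 N).
It fails at once if the carrier or its column is slammed into the green rack (more than 60 N) (contact force between carrier and bench_rack above 60 N).
It fails at once if a bystander is moved by more than 30 mm (distance of any of reagent_bottle, red_jar, wash_bottle, weigh_tub, beaker, steel_weight, bench_spatula from where it was at the start of the episode above 0.03 m).
It also fails if it takes over 72 s, if anything falls off the work surface, if the arm or the gripper's body presses on something with over 40 N, if the wrist force passes 120 N, or if a joint passes its speed limit or range.

## Robot

A 6-joint arm with a two-finger parallel gripper is mounted at the origin on the work surface. World frame = base frame: x ahead of the robot, y to its left, z up, the work surface at z = 0. Lengths are in m, angles in rad, forces in N, time in s.
With the tool pointing down it reaches from about 0.375 to 0.9 m from the base axis. Payload 3.1 kg.
Tool frame: the origin (TCP) lies on the centre line of the jaws, within the pads' length; the fingertips stand 25 mm ahead of it and the grasp point (between the pads) lies 6 mm ahead of it (manip.tips_ahead is the distance from the TCP to the fingertips, in m); z points along the fingers, y is the direction in which the jaws open and shut (so a half turn about z gives the same grasp; the last joint's range is limited). The gripper opens to 85 mm and grips with 20 to 120 N. Pads are 22 mm wide; open, the fingers measure 114 mm over their backs; the gripper's body (76 mm by 85 mm) begins 54 mm behind the grasp point. The pads swing forward as they close: fully open they stand 13 mm farther back than shut.
Start: joints at [1.022, 0.527, 1.433, -0, 1.181, -0.178], TCP at [0.226, 0.583, 0.256] pointing down, gripper open.
Joint ranges: [-3.08, 3.08], [-0.75, 2.2], [0.22, 2.44], [-1.43, 4.57], [0, 2.65], [-2.85, 2.85]. Speed limits (rad/s): [2.79, 2.79, 3.14, 3.14, 3.14, 3.14].

## Interface

Orientations are given as a unit quaternion [x, y, z, w].
In Python, from station import manip gives the robot as it stands.
- The arm moves only by the tool play_rows, never from a script. Its argument "steps" is a list that holds one entry, the list of rows, each a list of 6 numbers: the shift along the tool's x, y, z in m, then the turn, a rotation vector about the tool's x, y, z in degrees. In form: [[[x, y, z, rx, ry, rz], ...]]. A call has 1 to 10 rows; each row shifts and turns the commanded pose from where the row before left it, along the tool's axes as they then stand; what a row does not reach is not made up. A row lasts 1/8 s, in which the tool goes at most 62.5 mm and 10.7 degrees, less where a joint would pass 70% of its speed; a pose out of reach is approached as far as the arm can. A call is refused whole if a number of a shift passes 0.0625 or a number of a turn 10.7, either way. A call with a gripper value outside its range is refused whole. "fingers" is the opening, from 0 (shut) to 1 (fully open), set as the call begins (left out, the last holds). The fingers move at their own pace and stop on an object; "squeeze" is the grip in N (left out, the last holds). Time passes only in rows, so rows that do not move let the fingers close. It gives the time, the measured TCP pose, the force and the opening at its end, in the units of the state.
- manip.sense(): the state, without advancing time (a new reading comes with each control period).
- manip.snapshot(name): name is "scene" or "top" or "wrist"; returns a dict with "img" (480x640x3 uint8, red, green, blue), "K" (3x3 intrinsics, pixels), "world_from_camera" (4x4, takes a point from camera to world coordinates). Camera axes: x right, y down, z forward; pixel columns grow to the right and rows downward; lengths in m; the calibration is good to about 2 mm. A picture is of the moment at which its call begins. There is no depth.
- manip.sign_off(): hands the job in, once; it reports no verdict.
Trained networks look in a picture, given as the dict that the camera call returned (one of the last four; its "shot" number tells which), for a name from the list of things; names that differ only in an ending like _2 or _b are one class to them, and where a whole thing is asked for, a point or a joint stands for the part that bears it (a point fixed in the world has none). Each returns a list of dicts, best first, with "score" (0 to 1); they miss things now and then, are a little off and sometimes report something else, mostly with a low value. They report only what shows in the picture. A call takes as long as a camera call.
- manip.regions_of(label, picture): "pixels" (480x640 bool, what is visible of it) and "rect" ([left, top, right, bottom] in pixels, round what is visible of it).
- manip.pinpoint(label, picture): "point" ([column, row] in pixels: a listed point, or the origin of a listed thing).
The state is a dict: "t": time; "q": joint angles; "qd": joint speeds; "tau": joint torques, N m; "tcp_pos": TCP position; "tool_rot": TCP orientation; "force": force on the tool from outside, world axes, zero at the start; "ft_torque": the same for the moment, N m; "finger_gap": opening from 0.0 (shut) to 1.0 (fully open).
Only numpy, scipy, OpenCV 4.12 (cv2) and the standard library are available. Lean on these libraries where they do the work, as an engineer would, in place of code of your own. Each camera call takes 0.05 s, during which the arm holds its last target.

## Working session

There is one attempt and no reset: what is moved stays moved. The work goes in short steps, Python scripts to look and compute and a tool call to move; the robot and the scene stay as the last step left them, time stands still between calls to the robot, and variables do not carry over. Pictures are saved under pics/ and viewed, and the job is handed in when it is done.

Besides the shell and the picture viewer there is one more tool, called after "Call:" by a JSON object that holds its "name" and its "arguments", one argument or row to a line. play_rows: Moves the arm, as the interface text tells. Its arguments: {"type":"object","properties":{"steps":{"type":"array"},"fingers":{"type":"number"},"squeeze":{"type":"number"}},"required":["steps"]}

```bash
ls; mkdir -p pics
cat > h.py <<'E'
import numpy as np, cv2
from station import manip
from scipy.spatial.transform import Rotation as R
def save(s,n): cv2.imwrite('pics/'+n+'.png', s['img'][:,:,::-1])
def ray(s,p):
    K=np.array(s['K']);T=np.array(s['world_from_camera'])
    d=T[:3,:3]@np.linalg.solve(K,[p[0],p[1],1.]);return T[:3,3],d
def atz(s,p,z):
    o,d=ray(s,p);return o+d*(z-o[2])/d[2]
def proj(s,P):
    K=np.array(s['K']);T=np.array(s['world_from_camera'])
    c=T[:3,:3].T@(np.array(P)-T[:3,3]);u=K@c;return u[:2]/u[2]
def tri(obs):
    A=np.zeros((3,3));b=np.zeros(3)
    for s,p in obs:
        o,d=ray(s,p);d=d/np.linalg.norm(d);M=np.eye(3)-np.outer(d,d);A+=M;b+=M@o
    return np.linalg.solve(A,b)
E
python3 - <<'E'
from h import *
st=manip.sense();print(st)
for n in ['scene','top']:
    s=manip.snapshot(n);save(s,n+'0');print(n,np.round(s['world_from_camera'],3).tolist(),np.round(s['K'],1).tolist())
    for l in ['grip','pivot','bulb','column_foot','store_rack_fork','bench_rack_fork','store_rack','bench_rack','carrier','reagent_bottle','red_jar','wash_bottle','weigh_tub','beaker','steel_weight','bench_spatula']:
        zs=dict(grip=.071,pivot=.146,bulb=.216,column_foot=.041,store_rack_fork=.28,bench_rack_fork=.28,carrier=.006)
        for r in manip.pinpoint(l,s)[:2]:
            print(l,np.round(r['point'],1),round(r['score'],2),np.round(atz(s,r['point'],zs.get(l,0)),3))
E
```

```text
pics
{'t': 0.0, 'q': array([ 1.02150969e+00,  5.28455895e-01,  1.43393786e+00, -8.70559574e-06,
        1.18134696e+00, -1.78488900e-01]), 'qd': array([-0.001763  , -0.00094269, -0.00073778,  0.00079843, -0.00160358,
       -0.0003127 ]), 'tau': array([-3.29338018e-04, -4.42357600e+01, -1.78020197e+01, -2.48314154e-04,
        8.41474277e-03, -7.00795070e-06]), 'tcp_pos': array([0.22608866, 0.58195835, 0.25532854]), 'tool_rot': array([ 1.84336845e-01,  9.82862541e-01, -1.00513374e-03, -3.78496031e-04]), 'force': array([-0.18073745,  0.78573208, -0.58525717]), 'ft_torque': array([-0.03227905,  0.0124326 ,  0.00015444]), 'finger_gap': 0.9993008206492603}
scene [[-0.02, 0.569, -0.822, 1.926], [1.0, 0.009, -0.018, -0.005], [-0.003, -0.823, -0.569, 1.158], [0.0, 0.0, 0.0, 1.0]] [[599.4, 0.0, 328.2], [0.0, 599.4, 236.8], [0.0, 0.0, 1.0]]
pivot [408.3 283.1] 0.72 [0.676 0.181 0.146]
bulb [408.2 259.4] 0.75 [0.664 0.177 0.216]
bulb [337.7 356.6] 0.49 [ 1.015 -0.005  0.216]
column_foot [403.9 312.1] 0.58 [0.674 0.177 0.041]
store_rack_fork [413.4 238.6] 0.67 [0.661 0.186 0.28 ]
bench_rack_for
[... 1446 characters left out ...]
[235.6 250.8] 0.81 [0.528 0.182 0.006]
carrier [291.7 175. ] 0.24 [ 0.787 -0.015  0.006]
reagent_bottle [148.7 300.2] 0.6 [0.369 0.48  0.   ]
red_jar [159.7 265.9] 0.58 [0.484 0.443 0.   ]
red_jar [236.3 210.3] 0.57 [0.669 0.179 0.   ]
wash_bottle [416.2 314. ] 0.8 [ 0.298 -0.423  0.   ]
wash_bottle [267.3 171.5] 0.48 [0.804 0.07  0.   ]
weigh_tub [288.3 175.3] 0.75 [ 0.788 -0.003  0.   ]
weigh_tub [237.  251.1] 0.35 [0.528 0.179 0.   ]
beaker [434.7 283.5] 0.85 [ 0.399 -0.491  0.   ]
beaker [341.  254.8] 0.3 [ 0.505 -0.177  0.   ]
steel_weight [288.9 173.3] 0.69 [ 0.795 -0.005  0.   ]
steel_weight [267.4 173.7] 0.66 [0.796 0.07  0.   ]
bench_spatula [461.5 280.4] 0.81 [ 0.407 -0.582  0.   ]
```

View pics/scene0.png

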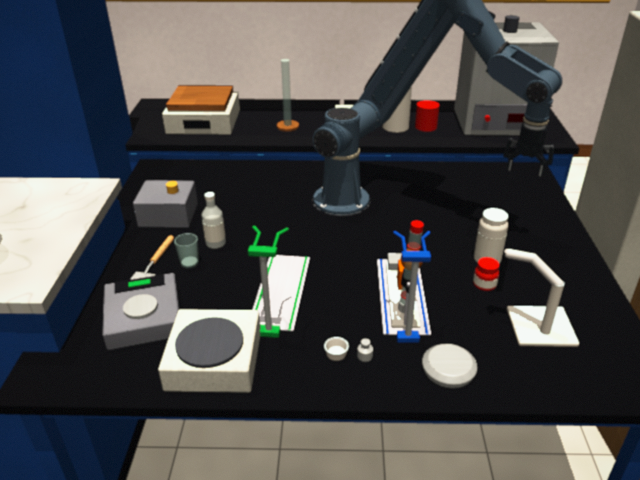

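View pics/top0.png

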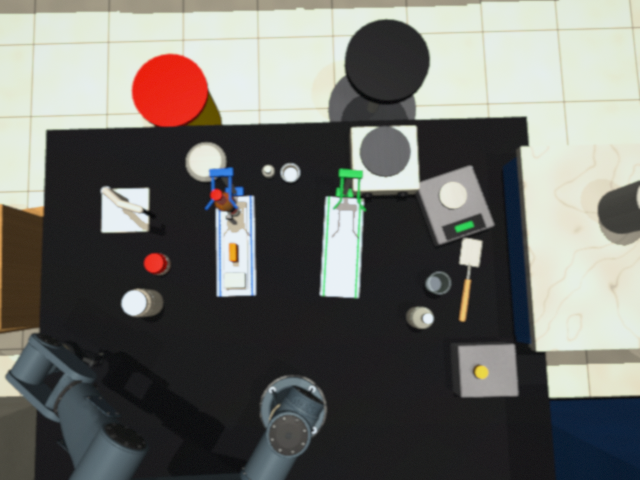

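Run:
```python
from h import *
s=manip.snapshot('top');i=s['img'][155:310,195:380];cv2.imwrite('pics/t1.png',cv2.resize(i,None,fx=4,fy=3.8,interpolation=2)[:600,:,::-1])
s=manip.snapshot('scene');i=s['img'][210:350,230:450];cv2.imwrite('pics/s1.png',cv2.resize(i,None,fx=3.6,fy=3.6,interpolation=2)[:,:,::-1])
w=manip.snapshot('wrist');save(w,'w0')
T=np.array(w['world_from_camera']);st=manip.sense();Rt=R.from_quat(st['tool_rot']).as_matrix()
print('cam in tool',Rt.T@(T[:3,3]-st['tcp_pos']),(Rt.T@T[:3,:3]).round(3),np.array(w['K']).round(1))
```

```text
cam in tool [ 0.06565531  0.00054974 -0.11753553] [[ 0.    -0.966 -0.26 ]
 [ 1.     0.    -0.001]
 [ 0.001 -0.26   0.966]] [[350.    0.  322.4]
 [  0.  350.  240. ]
 [  0.    0.    1. ]]
```

View pics/t1.png

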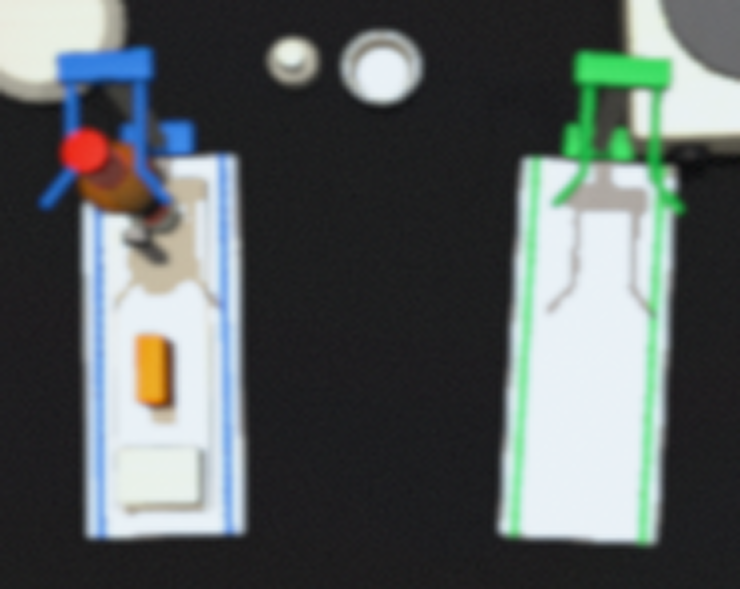

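View pics/s1.png

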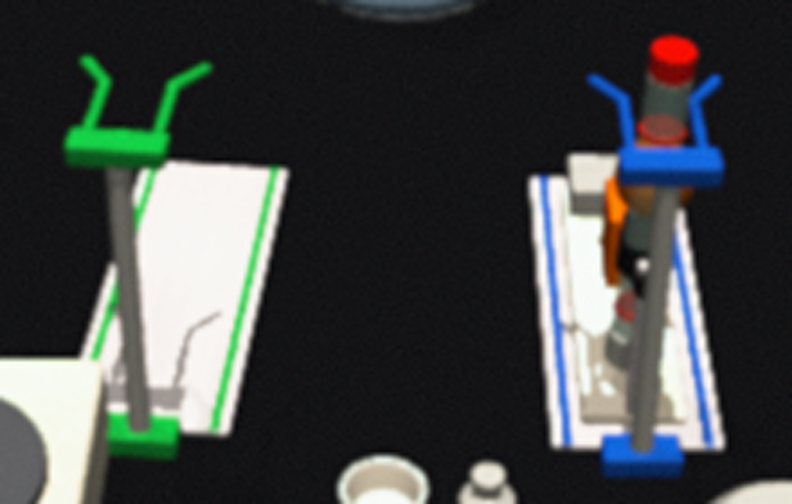

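View pics/w0.png

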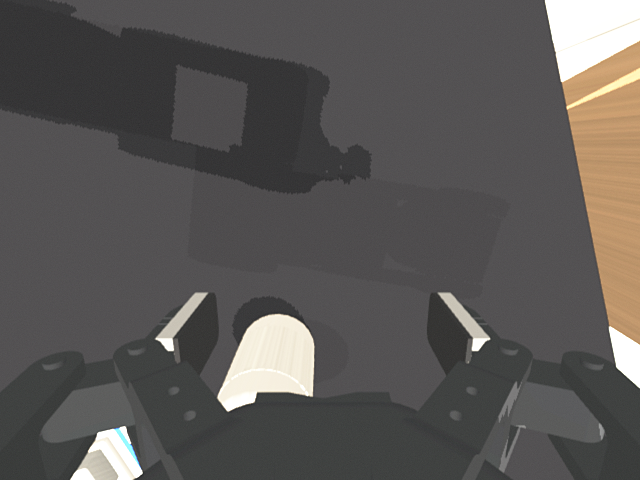

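Run:
```python
from h import *
s=manip.snapshot('top');g=s['img'].max(2).astype(float)
def cross(v,x0):
    # half-level crossings first & last
    b=v>110;idx=np.where(b)[0]
    a,c=idx[0],idx[-1]
    f=lambda i,j:i+(110-v[i])/(v[j]-v[i])*(j-i)
    return x0+f(a-1,a),x0+f(c+1,c)
def fit(name,c0,c1,r0,r1,b0,b1,cc):
    L=[];Rr=[];B=[]
    for r in range(r0,r1):
        l,q=cross(g[r,c0:c1],c0);L.append(atz(s,(l,r),.006)[:2]);Rr.append(atz(s,(q,r),.006)[:2])
    for c in range(cc[0],cc[1]):
        v=g[b0:b1,c];i=np.where(v>110)[0][-1];f=b0+i+(v[i]-110)/(v[i]-v[i+1]);B.append(atz(s,(c,f),.006)[:2])
    L,Rr,B=map(np.array,(L,Rr,B))
    yaws=[np.arctan(np.polyfit(e[:,0],e[:,1],1)[0]) for e in (L,Rr)]
    yb=-np.arctan(np.polyfit(B[:,1],B[:,0],1)[0])
    m=(L[:len(Rr)]+Rr)/2; 
    yaw=np.mean(yaws);ax=np.array([np.cos(yaw),np.sin(yaw)]);n=np.array([-ax[1],ax[0]])
    yo=((L@n).mean()+(Rr@n).mean())/2; xo=(B@ax).mean()+.14
    print(name,'yaws',np.round(yaws,4),yb,'width',(L@n).mean()-(Rr@n).mean(),'origin',xo*ax+yo*n,'fork',(xo+.14)*ax+yo*n)
fit('blue',205,262,225,290,270,310,(222,250))
fit('green',310,372,215,290,270,310,(326,354))
# carrier grip orange & counterweight
hsv=cv2.cvtColor(s['img'],cv2.COLOR_RGB2HSV)
for n,box in (('grip',(238,265,222,244)),):
    m=np.zeros(g.shape,np.uint8);r0,r1,c0,c1=box
    m[r0:r1,c0:c1]=((hsv[r0:r1,c0:c1,1]>150)&(hsv[r0:r1,c0:c1,0]<25)&(hsv[r0:r1,c0:c1,2]>150))
    cs=max(cv2.findContours(m,0,1)[0],key=cv2.contourArea);print(cv2.minAreaRect(cs));M=cv2.moments(m,True);p=(M['m10']/M['m00'],M['m01']/M['m00']);print(p,atz(s,p,.091))
cc=np.zeros(g.shape,np.uint8);cc[:]=((hsv[...,1]>150)&((hsv[...,0]<6)|(hsv[...,0]>174))&(hsv[...,2]>120))
n,l,stt,cen=cv2.connectedComponentsWithStats(cc)
for a,b in zip(stt,cen):
    if a[4]>10: print(a,b,atz(s,b,.328))
```

```text
blue yaws [0.0073 0.0052] 0.014348424849348673 width 0.1361858572352158 origin [0.51535677 0.18337263] fork [0.65535406 0.1842432 ]
green yaws [-0.0872 -0.0874] -0.08240011295438457 width 0.13616277050495706 origin [ 0.50156148 -0.17696977] fork [ 0.64102831 -0.18917643]
((233.0, 252.5), (17.0, 6.0), 90.0)
(232.71296296296296, 252.36111111111111) [0.51486769 0.1798262  0.091     ]
[     0      0    640    480 302438] [321.86182623 241.60911989] [ 0.51470549 -0.10504092  0.328     ]
[ 132   54   76   73 4294] [169.45249185  90.29948766] [0.96886489 0.32365198 0.328     ]
[210 189  16  12 117] [216.47863248 194.47008547] [0.65730967 0.18910391 0.328     ]
[144 253  23  20 351] [154.4045584  262.45584046] [0.46922637 0.36354287 0.328     ]
```

```bash
cat >> h.py <<'E'
def rotdown(yaw,roll=0.):
    # tool x = -carrier x, tool y = carrier y, z down ; roll about carrier x
    c,s=np.cos(yaw),np.sin(yaw)
    C=R.from_euler('z',yaw)*R.from_rotvec([roll,0,0])
    return C*R.from_matrix(np.diag([-1.,1,-1]))
def plan(p0,q0,p1,q1,n,prof='smooth'):
    t=np.arange(n+1)/n; sN=t if prof=='lin' else t*t*(3-2*t)
    q0=R.from_quat(q0) if not isinstance(q0,R) else q0
    rv=(q0.inv()*q1).as_rotvec(); rows=[];p=np.array(p0,float);q=q0
    for i in range(n):
        pt=np.array(p0)+sN[i+1]*(np.array(p1)-p0);qt=q0*R.from_rotvec(rv*sN[i+1])
        d=np.round(q.inv().apply(pt-p),4);r=np.round(np.degrees((q.inv()*qt).as_rotvec()),2)
        rows.append(d.tolist()+r.tolist());p=p+q.apply(d);q=q*R.from_rotvec(np.radians(r))
    return rows,p,q
E
python3 - <<'E'
from h import *
st=manip.sense()
r,p,q=plan(st['tcp_pos'],st['tool_rot'],[.518,.183,.2],rotdown(.006),10,'lin');print(r,p)
E
```

```text
[[-0.0417, -0.0267, 0.0056, -0.0, 0.0, -2.16], [-0.0406, -0.0282, 0.0057, -0.0, 0.0, -2.16], [-0.0395, -0.0297, 0.0056, -0.0, 0.0, -2.16], [-0.0384, -0.0312, 0.0056, -0.0, 0.0, -2.16], [-0.0371, -0.0326, 0.0057, -0.0, 0.0, -2.15], [-0.036, -0.034, 0.0056, -0.0, 0.0, -2.16], [-0.0346, -0.0354, 0.0056, -0.0, 0.0, -2.16], [-0.0332, -0.0366, 0.0057, -0.0, 0.0, -2.16], [-0.0319, -0.0378, 0.0056, -0.0, 0.0, -2.16], [-0.0304, -0.039, 0.0056, -0.0, 0.0, -2.16]] [0.51800556 0.18300251 0.20002685]
```

Call:
{"name": "play_rows", "arguments": {
  "steps": [
    [[-0.0417,-0.0267,0.0056,0,0,-2.16],[-0.0406,-0.0282,0.0057,0,0,-2.16],[-0.0395,-0.0297,0.0056,0,0,-2.16],[-0.0384,-0.0312,0.0056,0,0,-2.16],[-0.0371,-0.0326,0.0057,0,0,-2.15],[-0.036,-0.034,0.0056,0,0,-2.16],[-0.0346,-0.0354,0.0056,0,0,-2.16],[-0.0332,-0.0366,0.0057,0,0,-2.16],[-0.0319,-0.0378,0.0056,0,0,-2.16],[-0.0304,-0.039,0.0056,0,0,-2.16]]
  ],
  "fingers": 1,
  "squeeze": 80
}}

```text
t: 3.15
tcp_pos: [0.5191, 0.1816, 0.2]
tool_rot: [-0.004, 1.0, 0.0, 0.0]
force: [1.3, 0.8, -0.5]
finger_gap: 1.003
```

Run:
```python
from h import *
st=manip.sense();print(st['t'],st['tcp_pos'],R.from_quat(st['tool_rot']).as_matrix().round(4).tolist(),st['qd'].round(3))
w=manip.snapshot('wrist');save(w,'w1')
st=manip.sense();print(st['t'],st['tcp_pos'],st['tool_rot'])
for l in ['grip','carrier']: print([ (np.round(r['point'],1),r['score'],atz(w,r['point'],.071 if l=='grip' else .006)) for r in manip.pinpoint(l,w)[:2]])
hsv=cv2.cvtColor(w['img'],cv2.COLOR_RGB2HSV)
m=((hsv[...,1]>150)&(hsv[...,0]>6)&(hsv[...,0]<25)&(hsv[...,2]>150)).astype(np.uint8)
cs=max(cv2.findContours(m,0,1)[0],key=cv2.contourArea);print(cv2.boundingRect(cs),cv2.minAreaRect(cs))
for p in cv2.boxPoints(cv2.minAreaRect(cs)): print(p,atz(w,p,.091))
```

```text
3.15 [0.51909404 0.18164283 0.20003493] [[-1.0, -0.007, 0.0007], [-0.007, 1.0, 0.0002], [-0.0007, 0.0002, -1.0]] [-0.665  0.183 -0.21   0.003  0.017 -0.96 ]
3.2 [0.52363514 0.17703309 0.19962642] [-0.00240844  0.99999254 -0.00152235  0.00260761]
[(array([324., 239.]), 0.57, array([0.51932537, 0.18314128, 0.071     ]))]
[(array([323.8, 221. ]), 0.93, array([0.51974132, 0.183208  , 0.006     ]))]
(306, 203, 34, 82) ((322.5, 243.5), (81.0, 33.0), 90.0)
[306. 203.] [0.48979697 0.17108018 0.091     ]
[339. 203.] [0.48963553 0.19258611 0.091     ]
[339. 284.] [0.54622325 0.19370485 0.091     ]
[306. 284.] [0.54639942 0.17080907 0.091     ]
```

View pics/w1.png

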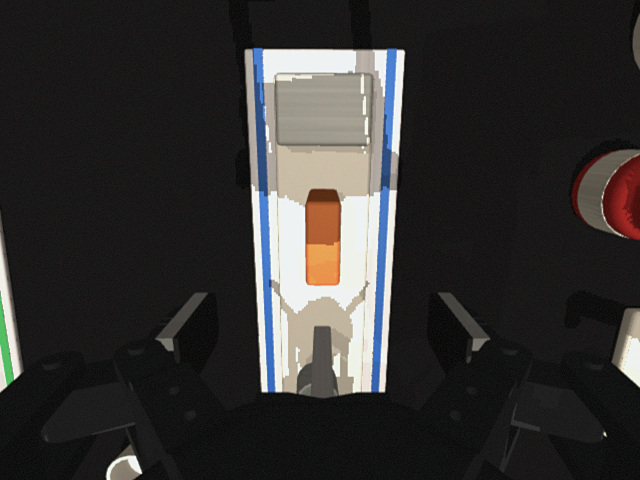

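Call:
{"name": "play_rows", "arguments": {
  "steps": [
    [[0,0,0.006,0,0,0],[0,0,0.016,0,0,0],[0,0,0.022,0,0,0],[0,0,0.025,0,0,0],[0,0,0.024,0,0,0],[0,0,0.018,0,0,0],[0,0,0.009,0,0,0],[0,0,0.003,0,0,0],[0,0,0,0,0,0]]
  ]
}}

```text
t: 4.42
tcp_pos: [0.518, 0.1833, 0.0772]
tool_rot: [-0.003, 1.0, 0.0, 0.0]
force: [-0.5, 0.8, -0.1]
finger_gap: 0.999
```

Run:
```python
from h import *
st=manip.sense();print(st['t'],st['tcp_pos'],st['tool_rot'],st['qd'].round(3))
w=manip.snapshot('wrist');save(w,'w2')
hsv=cv2.cvtColor(w['img'],cv2.COLOR_RGB2HSV)
m=((hsv[...,1]>150)&(hsv[...,0]>6)&(hsv[...,0]<25)&(hsv[...,2]>100)).astype(np.uint8)
cs=max(cv2.findContours(m,0,1)[0],key=cv2.contourArea)
for p in cv2.boxPoints(cv2.minAreaRect(cs)): print(p,atz(w,p,.091))
s=manip.snapshot('scene');i=s['img'][190:350,330:490];cv2.imwrite('pics/s2.png',cv2.resize(i,None,fx=3.6,fy=3.6,interpolation=2)[:,:,::-1])
```

```text
4.425 [0.51802408 0.18333619 0.07715471] [-3.24087964e-03  9.99994732e-01  3.43448624e-05  1.75500660e-04] [-0.004 -0.014 -0.004 -0.001  0.002  0.001]
[282. 263.] [0.48800126 0.17092851 0.091     ]
[354. 263.] [0.48784128 0.1934085  0.091     ]
[354. 397.] [0.53711456 0.19490276 0.091     ]
[282. 397.] [0.53730415 0.16978508 0.091     ]
```

View pics/w2.png

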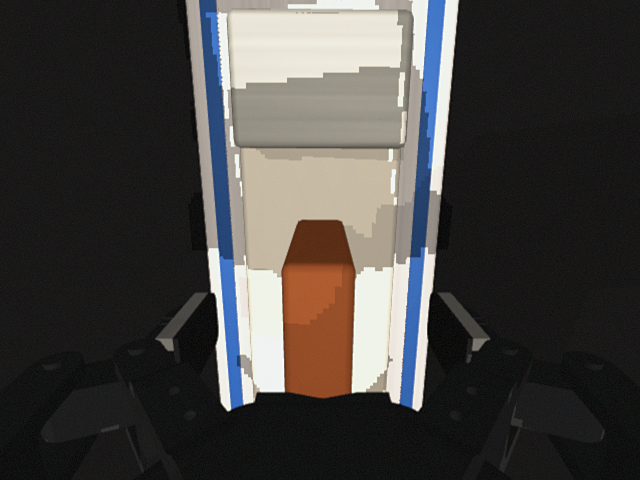

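View pics/s2.png

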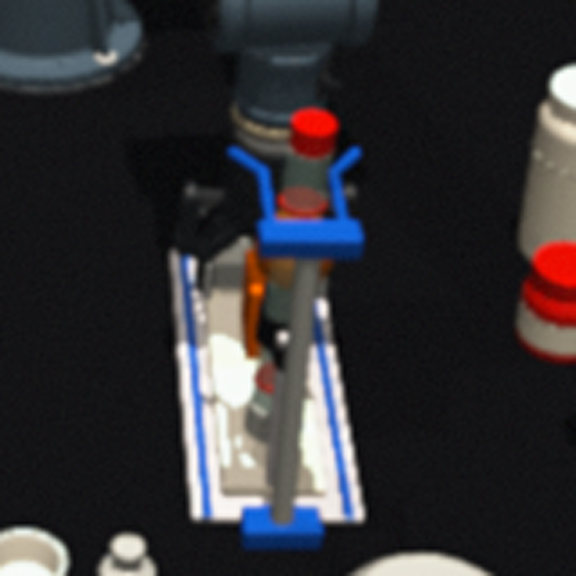

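Call:
{"name": "play_rows", "arguments": {
  "steps": [
    [[0,0,0,0,0,0],[0,0,0,0,0,0],[0,0,0,0,0,0],[0,0,0,0,0,0],[0,0,0,0,0,0],[0,0,0,0,0,0]]
  ],
  "fingers": 0,
  "squeeze": 90
}}

```text
t: 5.28
tcp_pos: [0.5181, 0.1827, 0.0775]
tool_rot: [-0.003, 1.0, -0.0, 0.0]
force: [-0.7, -2.9, 5.3]
finger_gap: 0.271
```

Run:
```python
from h import *
st=manip.sense();print(st['t'],st['tcp_pos'],st['tool_rot'],st['qd'].round(3),st['finger_gap'])
for n in ('top','scene'):
    s=manip.snapshot(n);hsv=cv2.cvtColor(s['img'],cv2.COLOR_RGB2HSV)
    cc=((hsv[...,1]>150)&((hsv[...,0]<6)|(hsv[...,0]>174))&(hsv[...,2]>120)).astype(np.uint8)
    k,l,stt,cen=cv2.connectedComponentsWithStats(cc)
    print(n)
    for a,b in zip(stt,cen):
        if a[4]>10: print(a,b)
    np.save(n+'_dock.npy',s['img'])
    for z in (.3,.31,.32,.328): print(proj(s,[.658,.184,z]))
    x,y=[int(v) for v in proj(s,[.658,.184,.31])]
    cv2.imwrite(f'pics/c_{n}.png',cv2.resize(s['img'][y-30:y+70,x-50:x+50],None,fx=6,fy=6,interpolation=0)[:,:,::-1])
```

```text
5.275 [0.51811132 0.18265206 0.07746483] [-3.16668368e-03  9.99994938e-01 -2.75787737e-04  1.43962408e-04] [ 0.     0.001  0.001 -0.001 -0.001  0.001] 0.2712403402012368
top
[     0      0    640    480 302458] [321.85025359 241.60838199]
[ 132   54   76   73 4291] [169.4644605   90.30109532]
[215 189  12  14 115] [220.0173913  194.65217391]
[144 253  22  20 336] [153.99404762 262.33630952]
[219.98781993 196.16616211]
[219.38465727 195.46541717]
[218.77346814 194.75534721]
[218.27862956 194.18045148]
scene
[     0      0    640    480 306642] [319.22971739 239.48285297]
[435 103   5   6  17] [437.         105.41176471]
[485 115   5   4  15] [486.8 116.2]
[407 220  13  12 103] [412.98058252 224.21359223]
[407 245  11   5  24] [412.04166667 247.83333333]
[478 257  22  14 239] [488.25523013 263.42677824]
[476 269  23  12 150] [487.64       275.07333333]
[413.17487234 231.4896078 ]
[413.4825296  228.22964105]
[413.7924943  224.94522448]
[414.04214491 222.29990194]
```

View pics/c_scene.png

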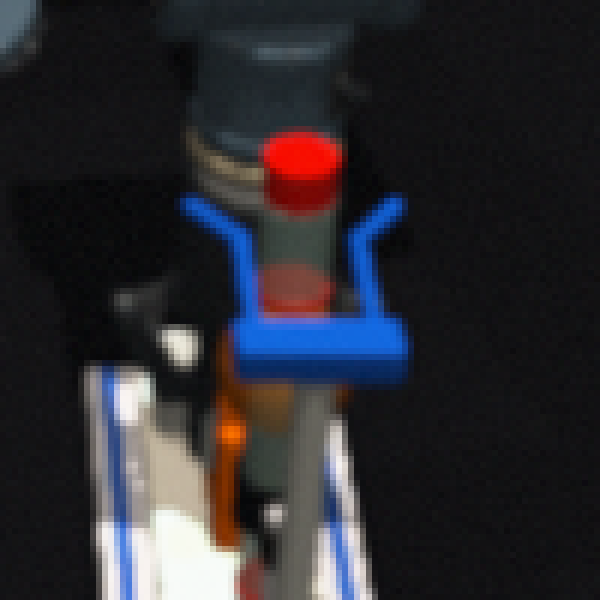

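View pics/c_top.png

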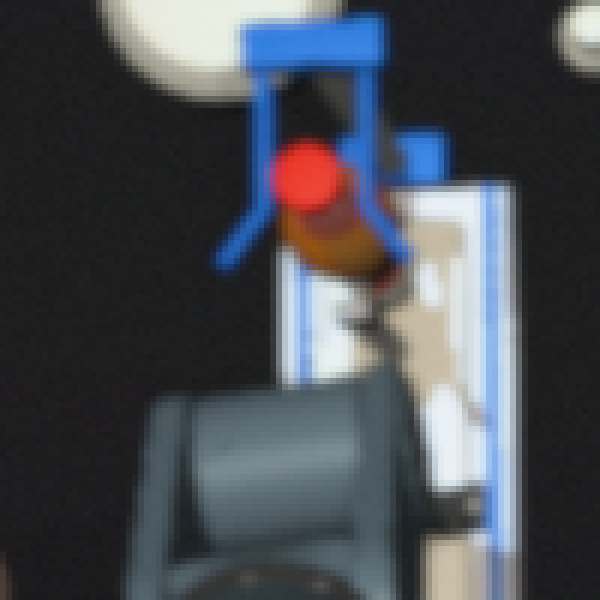

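```bash
cat > ctl.py <<'E'
from h import *
import json,sys,os
from scipy.optimize import lsq_linear
OFF=np.array([.14,0,.0685])   # tcp->pivot in carrier frame
I=.0029;K=.018;MGL=.0294;C=.0008;ML=.003
HC=.172
LAG=.03
F='state.json'
def load(): return json.load(open(F))
def dump(s): json.dump(s,open(F,'w'))
def kin(x,y,z,yaw,phi):
    "tcp pose for pivot at x,y,z"
    q=rotdown(yaw,phi);Cr=R.from_euler('z',yaw)*R.from_rotvec([phi,0,0])
    return np.array([x,y,z])-Cr.apply(OFF),q
def pivot_of(st):
    q=R.from_quat(st['tool_rot']);Cr=q*R.from_matrix(np.diag([-1.,1,-1]))
    m=Cr.as_matrix();yaw=np.arctan2(m[1,0],m[0,0]);roll=np.arctan2(m[2,1],m[2,2])
    return np.array(st['tcp_pos'])+Cr.apply(OFF),yaw,roll
def colpt(P,yaw,th,h=HC):
    return P+R.from_euler('z',yaw).apply([0,-np.sin(th)*h,np.cos(th)*h])
def measure(cam,thg,save_as=None):
    st=manip.sense();s=manip.snapshot(cam)
    if save_as: save(s,save_as)
    P,yaw,roll=pivot_of(st)
    c=proj(s,colpt(P,yaw,thg));f=s['img'].astype(float)
    red=np.clip(f[...,0]-np.maximum(f[...,1],f[...,2])-70,0,None);red=np.minimum(red,120)
    yy,xx=np.mgrid[:480,:640]
    for it in range(3):
        red2=red*((abs(xx-c[0])<16)&(abs(yy-c[1])<11))
        if red2.sum()<2000: return st['t'],None,P,yaw,roll,s
        c=np.array([(red2*xx).sum(),(red2*yy).sum()])/red2.sum()
    e=lambda t:proj(s,colpt(P,yaw,t))[0]-c[0]
    th=0.
    for _ in range(5): th-=e(th)/((e(th+.01)-e(th-.01))/.02)
    return st['t'],th,P,yaw,roll,s
def sim(x,kn,t0,t1,A=None):
    "x=[th,w,d]; kn array of rows t,phi,y; returns x at t1 and transition"
    kn=np.array(kn);n=max(1,int(round((t1-t0)/.005)));dt=(t1-t0)/n
    tt=t0+np.arange(-1,n+1)*dt-LAG
    ph=np.interp(tt,kn[:,0],kn[:,1]);y=np.interp(tt,kn[:,0],kn[:,2])
    a=np.zeros(n+2);a[1:-1]=(y[2:]-2*y[1:-1]+y[:-2])/dt**2
    dph=np.gradient(ph,dt) if n>0 else ph*0
    Fm=np.array([[0,1,0],[(MGL-K)/I,-C/I,K/I],[0,0,0]])
    Ad=np.eye(3)+Fm*dt+Fm@Fm*dt*dt/2
    x=np.array(x,float);Phi=np.eye(3)
    for k in range(1,n+1):
        u=(K*ph[k]+C*dph[k]+ML*a[k])/I
        x=Ad@x+np.array([u*dt*dt/2,u*dt,0]);Phi=Ad@Phi
    return x,Phi
def kf_to(S,t):
    if t<=S['t']+1e-6: return
    x,Phi=sim(S['x'],S['kn'],S['t'],t);dt=t-S['t']
    P=Phi@np.array(S['P'])@Phi.T+np.diag([1e-7,S.get('qw',4e-4),2e-5])*dt*np.array([10,1,1])
    S['x']=x.tolist();S['P']=P.tolist();S['t']=t
def kf_upd(S,th,r):
    P=np.array(S['P']);H=np.array([1,0,0.]);k=P@H/(P[0,0]+r*r);inn=th-S['x'][0]
    S['x']=(np.array(S['x'])+k*inn).tolist();S['P']=(P-np.outer(k,H@P)).tolist();return inn
def mpc(x,t,kn,ypath,n,nh,snap=.1,pmax=.25,thref=0.,wphi=.02,wd=.3):
    "choose phi at row ends; ypath list of y at row ends for nh rows"
    t0=t;ts=[t0+.125*(i+1)+(snap if i>=n else 0) for i in range(nh)]
    def mk(ph):
        k=[list(q) for q in kn]+[[t0,kn[-1][1],kn[-1][2]]]
        for i in range(nh):
            if i==n: k.append([t0+.125*n+snap,ph[n-1],ypath[n-1]])
            k.append([ts[i],ph[i],ypath[i]])
        return k
    def run(ph,x0):
        k=mk(ph);xx=x0;o=[];tp=t0
        for tq in ts: xx,_=sim(xx,k,tp,tq);o.append(xx[:2]);tp=tq
        return np.array(o)
    b=run(np.zeros(nh),x);G=np.array([run(np.eye(nh)[i],x)-b for i in range(nh)]) # nh,nh,2
    A=[];r=[]
    for j in range(nh):
        wt=1. if j<nh-1 else 6.
        A.append(wt*G[:,j,0]);r.append(wt*(thref-b[j,0]));A.append(wt*.4*G[:,j,1]);r.append(-wt*.4*b[j,1])
    p0=kn[-1][1]
    for i in range(nh):
        e=np.eye(nh)[i];A.append(np.sqrt(wphi)*e);r.append(np.sqrt(wphi)*(-x[2]))
        de=e-(np.eye(nh)[i-1] if i else 0);A.append(np.sqrt(wd)*de);r.append(np.sqrt(wd)*(p0 if i==0 else 0))
    s=lsq_linear(np.array(A),np.array(r),(-pmax,pmax)).x
    return s,run(s,x),ts
def rows_for(S,poses,phis):
    "poses: list of (x,y,z,yaw) pivot"
    p=np.array(S['cp']);q=R.from_quat(S['cq']);rows=[]
    for (x,y,z,yaw),ph in zip(poses,phis):
        pt,qt=kin(x,y,z,yaw,ph);d=np.round(q.inv().apply(pt-p),4);r=np.round(np.degrees((q.inv()*qt).as_rotvec()),2)
        rows.append((d+0.).tolist()+(r+0.).tolist());p=p+q.apply(d);q=q*R.from_rotvec(np.radians(r))
    return rows,p.tolist(),q.as_quat().tolist()
E
python3 - <<'E'
from ctl import *
for cam in ('scene','top','scene','top'):
    t,th,P,yaw,roll,s=measure(cam,0.);print(cam,t,th,P,yaw,roll)
# bulb check
E
```

```text
scene 5.375 0.005864416675863833 [0.65813024 0.18355618 0.1459956 ] 0.006284618841515174 -0.0005341310426332149
top 5.425 0.00245662619826212 [0.65809069 0.18356788 0.14600372] 0.0063156339343862335 -0.0005395271973866308
scene 5.475 -0.0017070707850322258 [0.65810247 0.18359595 0.14601353] 0.0064001452203348835 -0.0005549107081723962
top 5.525 -0.002920364401414868 [0.65810387 0.18357543 0.146029  ] 0.006358790130602376 -0.0005374903697496239
```

```bash
cat > step.py <<'E'
# usage: step.py n x y z yaw [smooth|lin] [init]   pivot target reached at end of n rows ('-' keep)
from ctl import *
a=sys.argv[1:];n=int(a[0]);opt=a[5:]
if 'init' in opt:
    p,q=np.array([.518,.183,.0772]),rotdown(.006)
    if os.path.exists(F): o=load();p,q=np.array(o['cp']),R.from_quat(o['cq'])
    st=manip.sense();P,yaw,roll=pivot_of(dict(tool_rot=q.as_quat(),tcp_pos=p))
    S=dict(cp=p.tolist(),cq=q.as_quat().tolist(),pose=[*P.tolist(),yaw],x=[0,0,0],P=np.diag([1e-2,1e-2,1e-4]).tolist(),t=st['t'],kn=[[st['t']-1,roll,P[1]],[st['t'],roll,P[1]]],bias=[0,0])
else: S=load()
cams=['scene','top'] if 'one' not in opt else ['scene']
if 'three' in opt: cams=['scene','top','scene','top']
print('x before',np.round(S['x'],4),end=' ')
for i,cam in enumerate(cams):
    t,th,P,yaw,roll,s=measure(cam,S['x'][0],save_as=(f"{cam}_{manip.sense()['t']:.2f}" if 'pic' in opt else None))
    kf_to(S,t)
    if th is None: print(cam,'NO CAP');continue
    inn=kf_upd(S,th,.003 if cam=='scene' else .004)
    print(f'{cam} t{t:.3f} th{th:+.4f} inn{inn:+.4f} roll{roll:+.4f}',end=' | ')
t=manip.sense()['t'];kf_to(S,t);S['kn'].append([t,S['kn'][-1][1],S['kn'][-1][2]]);S['kn']=S['kn'][-60:]
print('\nx',np.round(S['x'],4),'sd',np.round(np.sqrt(np.diag(S['P'])),4),'P',P.round(4),'cmd',np.round(S['pose'],4),'phi',round(S['kn'][-1][1],4))
if abs(t-S['t'])>1e-6: print('T?')
cur=np.array(S['pose']);tgt=np.array([cur[i] if v=='-' else float(v) for i,v in enumerate(a[1:5])])
u=np.arange(1,n+1)/n; u=u if 'lin' in opt else u*u*(3-2*u)
poses=[(cur+k*(tgt-cur)).tolist() for k in u]
nh=n+8;yp=[p[1] for p in poses]+[tgt[1]]*8
ph,pred,ts=mpc(np.array(S['x']),t,S['kn'],yp,n,nh,pmax=.06 if 'small' in opt else .25)
if 'hold' in opt: ph[:]=S['kn'][-1][1]
rows,p,q=rows_for(S,poses,ph[:n])
for i in range(n): S['kn'].append([t+.125*(i+1),ph[i],poses[i][1]])
S['cp'],S['cq'],S['pose']=p,q,tgt.tolist()
print('phi',ph.round(3),'\nth',pred[:,0].round(3),'w end',pred[n-1,1].round(3))
print([[ [ (0 if v==0 else v) for v in r] for r in rows]])
json.dump(S,open('next.json','w'))
if 'dry' not in opt: dump(S)
E
python3 step.py 4 - - 0.166 - init small
```

```text
x before [0 0 0] scene t5.575 th-0.0094 inn-0.0094 roll-0.0005 | top t5.625 th-0.0097 inn-0.0002 roll-0.0005 | 
x [-0.0099 -0.0058 -0.    ] sd [0.0063 0.0704 0.0101] P [0.6581 0.1836 0.146 ] cmd [0.658  0.1838 0.1457 0.006 ] phi -0.0
phi [ 0.018  0.018  0.012  0.005  0.    -0.002 -0.002 -0.001 -0.001 -0.001
 -0.001 -0.001] 
th [-0.011 -0.01  -0.009 -0.007 -0.004 -0.003 -0.002 -0.001 -0.001 -0.
 -0.    -0.   ] w end 0.014
[[[0, 0.0013, -0.0032, -1.05, 0, 0], [0, 0.0001, -0.007, 0.03, 0, 0], [0, -0.0004, -0.0069, 0.36, 0, 0], [0, -0.0004, -0.0032, 0.38, 0, 0]]]
```

Call:
{"name": "play_rows", "arguments": {
  "steps": [
    [[0,0.0013,-0.0032,-1.05,0,0],[0,0.0001,-0.007,0.03,0,0],[0,-0.0004,-0.0069,0.36,0,0],[0,-0.0004,-0.0032,0.38,0,0]]
  ]
}}

```text
t: 6.18
tcp_pos: [0.5181, 0.1834, 0.0976]
tool_rot: [-0.003, 1.0, 0.002, 0.0]
force: [0.6, 0.1, -9.7]
finger_gap: 0.273
```

```bash
python3 step.py 3 - - - - small pic
```

```text
x before [-0.0099 -0.0058 -0.    ] scene t6.175 th-0.0484 inn-0.0410 roll+0.0046 | top t6.225 th-0.0509 inn+0.0017 roll+0.0045 | 
x [-0.0564 -0.0957 -0.0015] sd [0.0034 0.026  0.0103] P [0.6582 0.1841 0.1665] cmd [0.658  0.1838 0.166  0.006 ] phi 0.0049
phi [0.06 0.06 0.06 0.06 0.06 0.06 0.06 0.06 0.06 0.06 0.06] 
th [-0.069 -0.08  -0.09  -0.107 -0.117 -0.128 -0.141 -0.157 -0.176 -0.199
 -0.228] w end -0.077
[[[0, 0.0038, -0.0001, -3.16, 0, 0], [0, 0, 0, 0, 0, 0], [0, 0, 0, 0, 0, 0]]]
```

```bash
cat > reset.py <<'E'
from ctl import *
# revert unexecuted plan: command back to previous; args: phi_cmd th w
S=load();st=manip.sense();ph=float(sys.argv[1]);S['kn']=[k for k in S['kn'] if k[0]<=st['t']+1e-6]
S['cp'],q=kin(*S['pose'],ph);S['cp']=S['cp'].tolist();S['cq']=q.as_quat().tolist()
S['x']=[float(sys.argv[2]),float(sys.argv[3]),0];S['P']=np.diag([1e-5,4e-4,1e-5]).tolist();S['t']=st['t'];dump(S)
print(S['kn'][-2:],st['t'],st['tcp_pos'],S['cp'])
E
python3 reset.py 0.0049 -0.05 0 && python3 step.py 4 - - - - pic
```

```text
[[6.175, 0.00494811573801869, 0.18383999496000908], [6.275, 0.00494811573801869, 0.18383999496000908]] 6.275 [0.51820465 0.18356591 0.09768774] [0.5179979861201424, 0.1833356426151845, 0.09750082234085464]
x before [-0.05  0.    0.  ] scene t6.275 th-0.0455 inn+0.0045 roll+0.0049 | top t6.325 th-0.0472 inn+0.0006 roll+0.0049 | 
x [-0.0482 -0.0149  0.    ] sd [0.0026 0.0204 0.0035] P [0.658  0.1841 0.166 ] cmd [0.658  0.1838 0.166  0.006 ] phi 0.0049
phi [ 0.081  0.077  0.049  0.021  0.    -0.007 -0.008 -0.006 -0.004 -0.004
 -0.005 -0.006] 
th [-0.05  -0.048 -0.042 -0.033 -0.019 -0.013 -0.009 -0.005 -0.003 -0.002
 -0.001 -0.   ] w end 0.065
[[[0, 0.0052, -0.0002, -4.34, 0, 0], [0, -0.0003, 0, 0.21, 0, 0], [0, -0.0019, 0, 1.59, 0, 0], [0, -0.0019, -0.0001, 1.62, 0, 0]]]
```

Call:
{"name": "play_rows", "arguments": {
  "steps": [
    [[0,0.0052,-0.0002,-4.34,0,0],[0,-0.0003,0,0.21,0,0],[0,-0.0019,0,1.59,0,0],[0,-0.0019,-0.0001,1.62,0,0]]
  ]
}}

```text
t: 6.88
tcp_pos: [0.5179, 0.1841, 0.0972]
tool_rot: [-0.003, 1.0, 0.009, -0.0]
force: [-0.8, 0.4, -8.9]
finger_gap: 0.274
```

```bash
python3 step.py 4 - - - -
```

```text
x before [-0.0482 -0.0149  0.    ] scene t6.875 th+0.0108 inn+0.0443 roll+0.0184 | top t6.925 th+0.0219 inn+0.0044 roll+0.0180 | 
x [0.0283 0.1864 0.003 ] sd [0.0031 0.0177 0.0048] P [0.658  0.1841 0.1658] cmd [0.658  0.1838 0.166  0.006 ] phi 0.0209
phi [-0.168 -0.173 -0.115 -0.052 -0.009  0.008  0.01   0.008  0.005  0.004
  0.005  0.006] 
th [0.05  0.06  0.058 0.049 0.03  0.02  0.013 0.008 0.005 0.002 0.001 0.001] w end -0.081
[[[0, -0.0129, -0.0012, 10.85, 0, 0], [0, -0.0003, 0, 0.24, 0, 0], [0, 0.004, -0.0001, -3.32, 0, 0], [0, 0.0043, -0.0001, -3.62, 0, 0]]]
```

```bash
python3 reset.py 0.0209 0.028 0.19 && sed -i "s/^if 'hold' in opt.*/for o in opt:\n    if o.startswith('hold='): ph[:]=float(o[5:])/" step.py && python3 step.py 4 - - - - one hold=-0.01
```

```text
[[6.875, 0.020875835491145498, 0.18383999496000908], [6.975, 0.020875835491145498, 0.18383999496000908]] 6.975 [0.51791536 0.18470875 0.09726388] [0.517991410776881, 0.1844315200080236, 0.09751496019792442]
x before [0.028 0.19  0.   ] scene t6.975 th+0.0292 inn+0.0012 roll+0.0197 | 
x [0.0384 0.2004 0.    ] sd [0.0024 0.0203 0.0033] P [0.6579 0.1843 0.1657] cmd [0.658  0.1838 0.166  0.006 ] phi 0.0209
phi [-0.01 -0.01 -0.01 -0.01 -0.01 -0.01 -0.01 -0.01 -0.01 -0.01 -0.01 -0.01] 
th [0.062 0.072 0.069 0.058 0.035 0.023 0.015 0.009 0.005 0.003 0.001 0.001] w end -0.096
[[[0, -0.0021, 0, 1.77, 0, 0], [0, 0, 0, 0, 0, 0], [0, 0, 0, 0, 0, 0], [0, 0, 0, 0, 0, 0]]]
```

Call:
{"name": "play_rows", "arguments": {
  "steps": [
    [[0,-0.0021,0,1.77,0,0],[0,0,0,0,0,0],[0,0,0,0,0,0],[0,0,0,0,0,0]]
  ]
}}

```text
t: 7.52
tcp_pos: [0.518, 0.1823, 0.0973]
tool_rot: [-0.003, 1.0, -0.005, 0.0]
force: [0.1, 0.5, -9.8]
finger_gap: 0.271
```

```bash
python3 step.py 4 - - - - three hold=-0.01 pic; ls pics
```

```text
x before [0.0384 0.2004 0.    ] scene t7.525 th+0.0122 inn-0.1524 roll-0.0097 | top t7.575 th+0.0140 inn-0.0047 roll-0.0098 | scene t7.625 th+0.0079 inn-0.0078 roll-0.0098 | top t7.675 th+0.0092 inn-0.0005 roll-0.0098 | 
x [ 0.0074 -0.046  -0.0097] sd [0.0028 0.0167 0.0049] P [0.658  0.1837 0.1658] cmd [0.658  0.1838 0.166  0.006 ] phi -0.01
phi [-0.01 -0.01 -0.01 -0.01 -0.01 -0.01 -0.01 -0.01 -0.01 -0.01 -0.01 -0.01] 
th [ 0.002 -0.002 -0.004 -0.004 -0.003 -0.002 -0.001 -0.001 -0.    -0.
 -0.    -0.   ] w end 0.002
[[[0, 0, 0, 0, 0, 0], [0, 0, 0, 0, 0, 0], [0, 0, 0, 0, 0, 0], [0, 0, 0, 0, 0, 0]]]
c_scene.png
c_top.png
s1.png
s2.png
scene0.png
scene_6.17.png
scene_6.28.png
scene_7.53.png
scene_7.62.png
t1.png
top0.png
top_6.22.png
top_6.33.png
top_7.58.png
top_7.67.png
w0.png
w1.png
w2.png
```

```bash
python3 reset.py -0.01 0.0075 -0.045 && python3 step.py 5 0.60 - - - one
```

```text
[[7.525, -0.01, 0.18383999496000908], [7.725, -0.01, 0.18383999496000908]] 7.725 [0.51803448 0.18225514 0.09733654] [0.5180041099068409, 0.1823150237463671, 0.09750342497145842]
x before [ 0.0075 -0.045   0.    ] scene t7.725 th+0.0041 inn-0.0034 roll-0.0099 | 
x [ 0.0034 -0.0466  0.    ] sd [0.0024 0.0203 0.0033] P [0.658  0.1838 0.1658] cmd [0.658  0.1838 0.166  0.006 ] phi -0.01
phi [ 0.026  0.029  0.02   0.01   0.003 -0.001 -0.002 -0.001 -0.001 -0.001
 -0.    -0.001 -0.001] 
th [-0.002 -0.005 -0.006 -0.006 -0.005 -0.003 -0.002 -0.001 -0.001 -0.
 -0.    -0.    -0.   ] w end 0.01
[[[0.006, 0.0025, 0, -2.05, 0, 0], [0.0144, 0.0003, 0, -0.16, 0, 0], [0.0172, -0.0005, 0, 0.5, 0, 0], [0.0144, -0.0006, 0, 0.55, 0, 0], [0.006, -0.0005, 0, 0.41, 0, 0]]]
```

Call:
{"name": "play_rows", "arguments": {
  "steps": [
    [[0.006,0.0025,0,-2.05,0,0],[0.0144,0.0003,0,-0.16,0,0],[0.0172,-0.0005,0,0.5,0,0],[0.0144,-0.0006,0,0.55,0,0],[0.006,-0.0005,0,0.41,0,0]]
  ]
}}

```text
t: 8.4
tcp_pos: [0.4582, 0.1832, 0.0973]
tool_rot: [-0.003, 1.0, 0.001, -0.001]
force: [0.8, -0.2, -9.7]
finger_gap: 0.271
```

```bash
python3 step.py 4 0.57 - - -
```

```text
x before [ 0.0034 -0.0466  0.    ] scene t8.400 th+0.0073 inn+0.0119 roll+0.0023 | top t8.450 th+0.0052 inn-0.0036 roll+0.0022 | 
x [0.0089 0.0341 0.0004] sd [0.0031 0.0189 0.005 ] P [0.5982 0.1841 0.1655] cmd [0.6    0.1838 0.166  0.006 ] phi 0.003
phi [-0.036 -0.036 -0.024 -0.011 -0.001  0.002  0.003  0.002  0.001  0.001
  0.001  0.002] 
th [0.013 0.014 0.014 0.011 0.007 0.005 0.003 0.002 0.001 0.001 0.    0.   ] w end -0.019
[[[0.0047, -0.0026, -0.0001, 2.25, 0, 0], [0.0103, 0, 0, 0.01, 0, 0], [0.0103, 0.0009, 0, -0.71, 0, 0], [0.0047, 0.001, 0, -0.77, 0, 0]]]
```

Balancing works. Continue pulling clear.

Call:
{"name": "play_rows", "arguments": {
  "steps": [
    [[0.0047,-0.0026,-0.0001,2.25,0,0],[0.0103,0,0,0.01,0,0],[0.0103,0.0009,0,-0.71,0,0],[0.0047,0.001,0,-0.77,0,0]]
  ]
}}

```text
t: 9.0
tcp_pos: [0.4285, 0.1822, 0.0972]
tool_rot: [-0.003, 1.0, -0.005, -0.001]
force: [0.2, 0.3, -9.1]
finger_gap: 0.268
```

```bash
python3 step.py 4 0.55 - - -
```

```text
x before [0.0089 0.0341 0.0004] scene t9.000 th+0.0270 inn+0.0157 roll-0.0096 | top t9.050 th+0.0252 inn-0.0023 roll-0.0095 | 
x [0.0274 0.0201 0.0026] sd [0.0032 0.0189 0.0055] P [0.5683 0.1836 0.1654] cmd [0.57   0.1838 0.166  0.006 ] phi -0.0106
phi [-0.057 -0.053 -0.034 -0.016 -0.003  0.002  0.002  0.001  0.    -0.
  0.001  0.001] 
th [0.03  0.029 0.025 0.02  0.012 0.008 0.005 0.003 0.002 0.001 0.    0.   ] w end -0.039
[[[0.0031, -0.0031, -0.0001, 2.64, 0, 0], [0.0069, 0.0003, 0, -0.22, 0, 0], [0.0069, 0.0013, 0, -1.07, 0, 0], [0.0031, 0.0013, 0, -1.05, 0, 0]]]
```

Call:
{"name": "play_rows", "arguments": {
  "steps": [
    [[0.0031,-0.0031,-0.0001,2.64,0,0],[0.0069,0.0003,0,-0.22,0,0],[0.0069,0.0013,0,-1.07,0,0],[0.0031,0.0013,0,-1.05,0,0]]
  ]
}}

```text
t: 9.6
tcp_pos: [0.4089, 0.1819, 0.0973]
tool_rot: [-0.003, 1.0, -0.007, -0.001]
force: [0.6, 0.2, -9.8]
finger_gap: 0.269
```

```bash
sed -i 's/wd=.3/wd=.15/' ctl.py; python3 step.py 4 - - - -
```

```text
x before [0.0274 0.0201 0.0026] scene t9.600 th+0.0324 inn+0.0121 roll-0.0144 | top t9.650 th+0.0289 inn-0.0027 roll-0.0142 | 
x [ 0.03   -0.0074  0.0047] sd [0.0032 0.0191 0.0055] P [0.5489 0.1835 0.1656] cmd [0.55   0.1838 0.166  0.006 ] phi -0.0157
phi [-0.05  -0.039 -0.022 -0.01  -0.001  0.001 -0.001 -0.003 -0.004 -0.003
 -0.002 -0.001] 
th [0.029 0.026 0.021 0.016 0.009 0.006 0.004 0.003 0.002 0.001 0.    0.   ] w end -0.037
[[[0, -0.0024, -0.0001, 1.99, 0, 0], [0, 0.0007, 0, -0.64, 0, 0], [0, 0.0012, 0, -0.99, 0, 0], [0, 0.0009, 0, -0.69, 0, 0]]]
```

Call:
{"name": "play_rows", "arguments": {
  "steps": [
    [[0,-0.0024,-0.0001,1.99,0,0],[0,0.0007,0,-0.64,0,0],[0,0.0012,0,-0.99,0,0],[0,0.0009,0,-0.69,0,0]]
  ]
}}

```text
t: 10.2
tcp_pos: [0.4101, 0.1823, 0.0973]
tool_rot: [-0.003, 1.0, -0.004, 0.0]
force: [-0.3, -0.4, -9.9]
finger_gap: 0.269
```

```bash
sed -i 's/4e-4),2e-5\]/4e-4),1e-4]/' ctl.py; grep -n "1e-4\])" ctl.py; python3 step.py 5 - 0.155 - -
```

```text
53:    P=Phi@np.array(S['P'])@Phi.T+np.diag([1e-7,S.get('qw',4e-4),1e-4])*dt*np.array([10,1,1])
x before [ 0.03   -0.0074  0.0047] scene t10.200 th+0.0254 inn+0.0093 roll-0.0087 | top t10.250 th+0.0216 inn-0.0029 roll-0.0087 | 
x [ 0.0226 -0.0108  0.0061] sd [0.0032 0.0194 0.0088] P [0.5501 0.1836 0.1658] cmd [0.55   0.1838 0.166  0.006 ] phi -0.0099
phi [-0.     0.004 -0.006 -0.02  -0.026 -0.017 -0.01  -0.006 -0.005 -0.005
 -0.005 -0.005 -0.004] 
th [0.02  0.015 0.009 0.005 0.004 0.004 0.003 0.002 0.002 0.001 0.    0.
 0.   ] w end -0.008
[[[0, -0.0024, 0.0001, -0.56, 0, 0], [0.0001, -0.0069, 0, -0.22, 0, 0], [0, -0.0091, -0.0001, 0.54, 0, 0], [0.0001, -0.0081, 0.0001, 0.79, 0, 0], [0, -0.0035, 0, 0.38, 0, 0]]]
```

Call:
{"name": "play_rows", "arguments": {
  "steps": [
    [[0,-0.0024,0.0001,-0.56,0,0],[0.0001,-0.0069,0,-0.22,0,0],[0,-0.0091,-0.0001,0.54,0,0],[0.0001,-0.0081,0.0001,0.79,0,0],[0,-0.0035,0,0.38,0,0]]
  ]
}}

```text
t: 10.92
tcp_pos: [0.41, 0.1518, 0.0974]
tool_rot: [-0.003, 1.0, -0.013, -0.0]
force: [-0.8, -0.3, -10.0]
finger_gap: 0.268
```

```bash
python3 step.py 5 - 0.12 - -
```

```text
x before [ 0.0226 -0.0108  0.0061] scene t10.925 th+0.0126 inn+0.0088 roll-0.0268 | top t10.975 th+0.0207 inn+0.0071 roll-0.0269 | 
x [0.019  0.0452 0.01  ] sd [0.0033 0.0231 0.0103] P [0.55   0.1544 0.1658] cmd [0.55  0.155 0.166 0.006] phi -0.0262
phi [-0.034 -0.021 -0.021 -0.03  -0.034 -0.023 -0.014 -0.01  -0.009 -0.009
 -0.009 -0.008 -0.008] 
th [0.021 0.018 0.013 0.008 0.006 0.005 0.004 0.003 0.002 0.001 0.001 0.
 0.   ] w end -0.013
[[[0, -0.0042, 0.0001, 0.44, 0, 0], [0, -0.0078, 0.0003, -0.71, 0, 0], [0.0001, -0.0103, 0.0002, -0.02, 0, 0], [0.0001, -0.0093, 0.0002, 0.5, 0, 0], [0, -0.0039, 0.0001, 0.25, 0, 0]]]
```

Call:
{"name": "play_rows", "arguments": {
  "steps": [
    [[0,-0.0042,0.0001,0.44,0,0],[0,-0.0078,0.0003,-0.71,0,0],[0.0001,-0.0103,0.0002,-0.02,0,0],[0.0001,-0.0093,0.0002,0.5,0,0],[0,-0.0039,0.0001,0.25,0,0]]
  ]
}}

```text
t: 11.65
tcp_pos: [0.41, 0.1163, 0.0974]
tool_rot: [-0.003, 1.0, -0.017, 0.0]
force: [0.0, -0.2, -9.2]
finger_gap: 0.271
```

```bash
python3 step.py 6 - 0.065 - -0.01
```

```text
x before [0.019  0.0452 0.01  ] scene t11.650 th-0.0289 inn-0.0344 roll-0.0347 | top t11.700 th-0.0268 inn+0.0066 roll-0.0348 | 
x [-0.0346 -0.089   0.0027] sd [0.0034 0.0238 0.0106] P [0.55   0.1193 0.1658] cmd [0.55  0.12  0.166 0.006] phi -0.0342
phi [ 0.189  0.171  0.086  0.013 -0.029 -0.038 -0.029 -0.017 -0.008 -0.004
 -0.003 -0.003 -0.005 -0.006] 
th [-0.048 -0.053 -0.049 -0.041 -0.032 -0.023 -0.009 -0.005 -0.003 -0.002
 -0.002 -0.001 -0.    -0.   ] w end 0.068
[[[0, 0.0112, -0.0016, -12.78, -0.01, 0.07], [0, -0.0108, -0.0018, 1.03, -0.03, 0.17], [0, -0.0183, -0.0024, 4.83, -0.02, 0.21], [0, -0.0177, -0.0013, 4.24, -0.01, 0.22], [-0.0001, -0.0126, -0.0002, 2.35, 0, 0.17], [0, -0.0045, 0.0001, 0.52, 0, 0.07]]]
```

```bash
python3 - <<'E'
s=open('step.py').read()
s=s.replace("else: S=load()\n","elif 'replan' in opt: S=json.load(open('pre.json'))\nelse: S=load()\n",1)
s=s.replace("if 'three' in opt:","if 'replan' in opt: cams=[]\nif 'three' in opt:",1)
s=s.replace("t=manip.sense()['t'];kf_to(S,t);","t=manip.sense()['t'];kf_to(S,t);P=np.zeros(3) if not cams else P;",1)
s=s.replace("if abs(t-S['t'])>1e-6: print('T?')","json.dump(S,open('pre.json','w'))")
s=s.replace("rows,p,q=rows_for(S,","for i in range(n):\n    pv=S['kn'][-1][1] if i==0 else ph[i-1];ph[i]=np.clip(ph[i],pv-.17,pv+.17)\nrows,p,q=rows_for(S,",1)
open('step.py','w').write(s)
E
python3 reset.py -0.0342 -.0346 -.089
python3 - <<'E'
import json
S=json.load(open('state.json'));S['pose'][1]=.12;S['pose'][3]=.006
from ctl import *
p,q=kin(*S['pose'],-.0342);S['cp']=p.tolist();S['cq']=q.as_quat().tolist();S['x'][2]=.003;dump(S)
print(p,manip.sense()['tcp_pos'],S['kn'][-2:],S['t'])
E
python3 step.py 4 - - - - one
```

```text
[[11.65, -0.03423606138900097, 0.12], [11.75, -0.03423606138900097, 0.12]] 11.75 [0.41007711 0.11653967 0.09738316] [0.4099835778986311, 0.06405785043720529, 0.09754005626548747]
[0.41001657 0.1168178  0.09754006] [0.41007711 0.11653967 0.09738316] [[11.65, -0.03423606138900097, 0.12], [11.75, -0.03423606138900097, 0.12]] 11.75
x before [-0.0346 -0.089   0.003 ] scene t11.750 th-0.0373 inn-0.0027 roll-0.0344 | 
x [-0.0409 -0.1049  0.003 ] sd [0.0024 0.0203 0.0039] P [0.5501 0.1196 0.1659] cmd [0.55  0.12  0.166 0.006] phi -0.0342
phi [ 0.136  0.134  0.071  0.02  -0.011 -0.017 -0.013 -0.009 -0.006 -0.006
 -0.009 -0.011] 
th [-0.054 -0.056 -0.049 -0.039 -0.021 -0.014 -0.009 -0.006 -0.004 -0.002
 -0.001 -0.   ] w end 0.084
[[[0, 0.0116, -0.001, -9.74, 0, 0], [0, -0.0001, 0, 0.1, 0, 0], [0, -0.0044, -0.0001, 3.62, 0, 0], [0, -0.0035, -0.0001, 2.92, 0, 0]]]
```

Call:
{"name": "play_rows", "arguments": {
  "steps": [
    [[0,0.0116,-0.001,-9.74,0,0],[0,-0.0001,0,0.1,0,0],[0,-0.0044,-0.0001,3.62,0,0],[0,-0.0035,-0.0001,2.92,0,0]]
  ]
}}

```text
t: 12.3
tcp_pos: [0.4083, 0.1169, 0.0969]
tool_rot: [-0.003, 1.0, -0.017, -0.004]
force: [-0.9, -0.9, -8.8]
finger_gap: 0.27
```

```bash
python3 step.py 3 - - - -
```

```text
x before [-0.0409 -0.1049  0.003 ] scene t12.300 th-0.0749 inn-0.0305 roll-0.0336 | top t12.350 th-0.0733 inn+0.0005 roll-0.0344 | 
x [-0.0744 -0.0195  0.0009] sd [0.0031 0.0185 0.0086] P [0.5488 0.1208 0.1644] cmd [0.55  0.12  0.166 0.006] phi 0.0198
phi [ 0.143  0.112  0.051 -0.003 -0.018 -0.015 -0.01  -0.006 -0.007 -0.011
 -0.014] 
th [-0.076 -0.07  -0.058 -0.034 -0.023 -0.015 -0.01  -0.006 -0.003 -0.001
 -0.001] w end 0.104
[[[0, 0.0084, -0.0005, -7.04, 0, 0], [0, -0.002, -0.0001, 1.74, 0, 0], [0, -0.0043, -0.0001, 3.54, 0, 0]]]
```

```bash
cat > resync.py <<'E'
from ctl import *
# args: th w d ; sync command to measured pose, drop plan
S=json.load(open('pre.json'));st=manip.sense();P,yaw,roll=pivot_of(st)
S['pose']=[*P.tolist(),yaw];S['cp']=st['tcp_pos'].tolist();S['cq']=st['tool_rot'].tolist()
S['t']=st['t'];S['kn']=[[st['t']-1,roll,P[1]],[st['t'],roll,P[1]]]
S['x']=[float(v) for v in sys.argv[1:4]];S['P']=np.diag([1e-5,2e-3,2e-5]).tolist();dump(S);print(P,yaw,roll,st['q'].round(3))
E
python3 resync.py -.0755 -.05 .003; sed -i 's/pv-.17,pv+.17/pv-.09,pv+.09/' step.py; python3 step.py 3 - 0.12 0.166 0.006 one
```

```text
[0.54870331 0.12118001 0.16426708] 0.00891875605663172 -0.03140874271327411 [ 0.037  0.581  2.05  -0.063  0.52  -1.488]
x before [-0.0755 -0.05    0.003 ] scene t12.400 th-0.0863 inn-0.0108 roll-0.0314 | 
x [-0.0843 -0.0742  0.003 ] sd [0.0031 0.0446 0.005 ] P [0.5487 0.1212 0.1643] cmd [0.5487 0.1212 0.1643 0.0089] phi -0.0314
phi [ 0.059  0.149  0.081 -0.001 -0.026 -0.024 -0.016 -0.011 -0.011 -0.016
 -0.021] 
th [-0.094 -0.091 -0.078 -0.047 -0.031 -0.02  -0.013 -0.008 -0.004 -0.002
 -0.001] w end 0.124
[[[-0.0005, 0.006, 0.0003, -5.16, -0.42, 0.04], [0, 0.0058, -0.0011, -5.15, -0.01, 0.08], [0, -0.0048, -0.0007, 3.89, 0, 0.04]]]
```

Call:
{"name": "play_rows", "arguments": {
  "steps": [
    [[-0.0005,0.006,0.0003,-5.16,-0.42,0.04],[0,0.0058,-0.0011,-5.15,-0.01,0.08],[0,-0.0048,-0.0007,3.89,0,0.04]]
  ]
}}

```text
t: 12.82
tcp_pos: [0.4088, 0.1228, 0.0975]
tool_rot: [0.0, 0.999, 0.041, -0.001]
force: [-0.5, -0.6, -9.7]
finger_gap: 0.267
```

```bash
python3 step.py 3 - - - -
```

```text
x before [-0.0843 -0.0742  0.003 ] scene t12.825 th-0.1491 inn-0.0377 roll+0.0819 | top t12.875 th-0.1502 inn+0.0042 roll+0.0791 | 
x [-0.1586 -0.1213  0.0022] sd [0.0032 0.0181 0.0085] P [0.5489 0.1183 0.166 ] cmd [0.5487 0.12   0.166  0.006 ] phi 0.0806
phi [ 0.171  0.25   0.229  0.056 -0.018 -0.034 -0.028 -0.021 -0.023 -0.036
 -0.046] 
th [-0.172 -0.172 -0.159 -0.106 -0.075 -0.05  -0.033 -0.02  -0.011 -0.005
 -0.002] w end 0.156
[[[0, 0.0062, -0.0002, -5.15, 0, 0], [0, 0.0054, -0.0003, -4.55, 0, 0], [0, -0.0014, 0, 1.17, 0, 0]]]
```

```bash
python3 - <<'E'
s=open('step.py').read()
s=s.replace("for o in opt:\n","for o in opt:\n    if o.startswith('phi='): ph[:n]=[float(v) for v in o[4:].split(',')]\n",1)
s=s.replace("else .25)","else .4)")
s=s.replace("print('phi',ph.round(3),","xx=np.array(S['x']);tp=t;o_=[]\nfor i in range(n): xx,_=sim(xx,S['kn'],tp,t+.125*(i+1));tp=t+.125*(i+1);o_.append(xx[:2].round(3).tolist())\nprint('actual pred',o_)\nprint('phi',ph.round(3),")
open('step.py','w').write(s)
E
python3 step.py 3 - - - - replan phi=.17,.26,.31
```

```text
x before [-0.1586 -0.1213  0.0022] 
x [-0.1586 -0.1213  0.0022] sd [0.0032 0.0181 0.0085] P [0. 0. 0.] cmd [0.5487 0.12   0.166  0.006 ] phi 0.0806
actual pred [[-0.173, -0.097], [-0.18, -0.007], [-0.173, 0.132]]
phi [ 0.17   0.26   0.31  -0.007 -0.042 -0.037 -0.023 -0.014 -0.015 -0.025
 -0.032] 
th [-0.17  -0.159 -0.133 -0.078 -0.052 -0.034 -0.022 -0.013 -0.007 -0.003
 -0.002] w end 0.233
[[[0, 0.0061, -0.0002, -5.12, 0, 0], [0, 0.0062, -0.0003, -5.16, 0, 0], [0, 0.0034, -0.0001, -2.86, 0, 0]]]
```

Call:
{"name": "play_rows", "arguments": {
  "steps": [
    [[0,0.0061,-0.0002,-5.12,0,0],[0,0.0062,-0.0003,-5.16,0,0],[0,0.0034,-0.0001,-2.86,0,0]]
  ]
}}

```text
t: 13.3
tcp_pos: [0.4091, 0.1392, 0.1008]
tool_rot: [-0.002, 0.988, 0.156, 0.0]
force: [-0.3, 0.5, -10.1]
finger_gap: 0.27
```

```bash
python3 step.py 3 - - - -
```

```text
x before [-0.1586 -0.1213  0.0022] scene t13.300 th-0.1601 inn+0.0128 roll+0.3135 | top t13.350 th-0.1460 inn+0.0047 roll+0.3144 | 
x [-0.1348  0.3103  0.0087] sd [0.0033 0.021  0.0096] P [0.5493 0.1182 0.1658] cmd [0.5487 0.12   0.166  0.006 ] phi 0.31
actual pred [[-0.087, 0.452], [-0.024, 0.543], [0.048, 0.595]]
phi [ 0.22   0.13   0.04  -0.042 -0.021 -0.011 -0.008 -0.008 -0.01  -0.013
 -0.015] 
th [-0.091 -0.054 -0.032 -0.012 -0.008 -0.006 -0.004 -0.003 -0.002 -0.001
 -0.   ] w end 0.142
[[[0, -0.0061, -0.0003, 5.16, 0, 0], [0, -0.0062, -0.0002, 5.15, 0, 0], [0, -0.0061, -0.0003, 5.16, 0, 0]]]
```

```bash
python3 - <<'E'
s=open('ctl.py').read()
s=s.replace("s=lsq_linear(np.array(A),np.array(r),(-pmax,pmax)).x","""Lm=np.tril(np.ones((nh,nh)));p0v=np.full(nh,p0)
    A=np.array(A);r=np.array(r)-0*0
    s=p0v+Lm@lsq_linear(A@Lm,r-A@p0v,(-RATE,RATE)).x""")
s=s.replace("LAG=.03","LAG=.03;RATE=.1")
open('ctl.py','w').write(s)
s=open('step.py').read()
s=s.replace("pv-.09,pv+.09","pv-RATE,pv+RATE").replace("ph,pred,ts=mpc","RATE_=[float(o[5:]) for o in opt if o.startswith('rate=')]\nimport ctl\nif RATE_: ctl.RATE=RATE=RATE_[0]\nph,pred,ts=mpc")
open('step.py','w').write(s)
E
python3 step.py 4 - - - - replan rate=.12;python3 step.py 3 - - - - replan rate=.12
```

```text
x before [-0.1348  0.3103  0.0087] 
x [-0.1348  0.3103  0.0087] sd [0.0033 0.021  0.0096] P [0. 0. 0.] cmd [0.5487 0.12   0.166  0.006 ] phi 0.31
actual pred [[-0.087, 0.439], [-0.028, 0.493], [0.034, 0.483], [0.09, 0.411]]
phi [ 0.19   0.07  -0.05  -0.17  -0.29  -0.41  -0.346 -0.226 -0.106  0.014
  0.134  0.254] 
th [-0.087 -0.028  0.034  0.09   0.164  0.181  0.171  0.141  0.102  0.061
  0.029  0.015] w end 0.411
[[[0, -0.0082, -0.0005, 6.87, 0, 0], [0, -0.0082, -0.0005, 6.88, 0, 0], [0, -0.0082, -0.0005, 6.88, 0, 0], [0, -0.0082, -0.0005, 6.87, 0, 0]]]
x before [-0.1348  0.3103  0.0087] 
x [-0.1348  0.3103  0.0087] sd [0.0033 0.021  0.0096] P [0. 0. 0.] cmd [0.5487 0.12   0.166  0.006 ] phi 0.31
actual pred [[-0.087, 0.439], [-0.028, 0.493], [0.034, 0.483]]
phi [ 0.19   0.07  -0.05  -0.17  -0.29  -0.41  -0.391 -0.271 -0.151 -0.031
  0.089] 
th [-0.087 -0.028  0.034  0.137  0.182  0.21   0.211  0.191  0.158  0.124
  0.097] w end 0.483
[[[0, -0.0082, -0.0005, 6.87, 0, 0], [0, -0.0082, -0.0005, 6.88, 0, 0], [0, -0.0082, -0.0005, 6.88, 0, 0]]]
```

```bash
cat >> ctl.py <<'E'
def mpc2(x,t,kn,n,nh,ytgt,snap=.1,rate=.1,vmax=.03,wphi=.02,wd=.15,wy=.02,wa=3.,ww=.4):
    t0=t;ts=[t0+.125*(i+1)+(snap if i>=n else 0) for i in range(nh)]
    p0,y0=kn[-1][1],kn[-1][2]
    def run(ph,y,x0):
        k=[list(q) for q in kn]+[[t0,p0,y0]]
        for i in range(nh):
            if i==n: k.append([t0+.125*n+snap,ph[n-1],y[n-1]])
            k.append([ts[i],ph[i],y[i]])
        xx=x0;o=[];tp=t0
        for tq in ts: xx,_=sim(xx,k,tp,tq);o.append(xx[:2]);tp=tq
        return np.array(o)
    f=lambda z:(p0+np.cumsum(z[:nh]),y0+np.cumsum(z[nh:]))
    b=run(*f(np.zeros(2*nh)),x)
    G=np.array([run(*f(np.eye(2*nh)[i]),x)-b for i in range(2*nh)])
    A=[];r=[]
    for j in range(nh):
        wt=1. if j<nh-1 else 6.
        A.append(wt*G[:,j,0]);r.append(-wt*b[j,0]);A.append(wt*ww*G[:,j,1]);r.append(-wt*ww*b[j,1])
    E=np.eye(2*nh)
    for i in range(nh):
        A.append(np.sqrt(wphi)*E[:i+1].sum(0));r.append(np.sqrt(wphi)*(-x[2]-p0))
        A.append(np.sqrt(wd)*E[i]);r.append(0)
        A.append(np.sqrt(wy)*E[nh:nh+i+1].sum(0));r.append(np.sqrt(wy)*(ytgt-y0))
        A.append(np.sqrt(wa)*(E[nh+i]-(E[nh+i-1] if i else 0)));r.append(0)
    A.append(np.sqrt(wa)*E[2*nh-1]*3);r.append(0)
    z=lsq_linear(np.array(A),np.array(r),(np.r_[-np.full(nh,rate),-np.full(nh,vmax)],np.r_[np.full(nh,rate),np.full(nh,vmax)])).x
    ph,y=f(z);return ph,y,run(ph,y,x)
E
cat > step2.py <<'E'
# step2.py n x ytgt z yaw opts: like step but y optimised too
from ctl import *
a=sys.argv[1:];n=int(a[0]);opt=a[5:]
kw=dict(o.split('=') for o in opt if '=' in o);kw={k:float(v) for k,v in kw.items()}
S=json.load(open('pre.json')) if 'replan' in opt else load()
cams=['scene','top'] if 'one' not in opt else ['scene']
if 'top' in opt: cams=['top']
if 'replan' in opt: cams=[]
st=manip.sense()
if cams and len(S['kn'])>2:
    P,yaw,roll=pivot_of(st);print(f"cmd-meas phi {S['kn'][-1][1]-roll:+.4f} y {S['kn'][-1][2]-P[1]:+.4f} x {S['pose'][0]-P[0]:+.4f} z {S['pose'][2]-P[2]:+.4f} yaw {S['pose'][3]-yaw:+.4f}")
for cam in cams:
    t,th,P,yaw,roll,s=measure(cam,S['x'][0],save_as=(f"{cam}_{manip.sense()['t']:.2f}" if 'pic' in opt else None))
    kf_to(S,t)
    if th is None: print(cam,'NO CAP');continue
    inn=kf_upd(S,th,.003 if cam=='scene' else .004)
    print(f'{cam} t{t:.3f} th{th:+.4f} inn{inn:+.4f} roll{roll:+.4f}',end=' | ')
t=manip.sense()['t'];kf_to(S,t)
if cams:
    S['kn'].append([t,S['kn'][-1][1],S['kn'][-1][2]]);S['kn']=S['kn'][-60:]
    e=abs(S['kn'][-1][1]-roll)
    if e>.006 or abs(S['pose'][0]-P[0])>.004: print('\n*** MISMATCH roll',S['kn'][-1][1],roll,'-> resync'); \
        st=manip.sense();P,yaw,roll=pivot_of(st);S['cp']=st['tcp_pos'].tolist();S['cq']=st['tool_rot'].tolist();S['pose']=[*P.tolist(),yaw];S['kn'][-1][1:]=[roll,P[1]]
json.dump(S,open('pre.json','w'))
print('\nx',np.round(S['x'],4),'sd',np.round(np.sqrt(np.diag(S['P'])),4),'cmd',np.round(S['pose'],4),'phi',round(S['kn'][-1][1],4))
cur=np.array(S['pose']);tgt=np.array([cur[i] if v=='-' else float(v) for i,v in enumerate(a[1:5])])
u=np.arange(1,n+1)/n;u=u*u*(3-2*u)
ph,y,pred=mpc2(np.array(S['x']),t,S['kn'],n,n+10,tgt[1],**kw)
poses=[(cur+k*(tgt-cur)).tolist() for k in u]
for i in range(n): poses[i][1]=y[i]
rows,p,q=rows_for(S,poses,ph[:n])
for i in range(n): S['kn'].append([t+.125*(i+1),ph[i],poses[i][1]])
S['cp'],S['cq'],S['pose']=p,q,poses[-1]
print('phi',ph.round(3),'\ny',y.round(3),'\nth',pred[:,0].round(3),'w end',pred[n-1,1].round(3))
print([[[(0 if v==0 else v) for v in r] for r in rows]])
dump(S)
E
python3 step2.py 4 - -0.19 - - replan snap=.05 wy=.005 wa=1; python3 step2.py 3 - -0.19 - - replan snap=.05 wy=.005 wa=1
```

```text
x [-0.1348  0.3103  0.0087] sd [0.0033 0.021  0.0096] cmd [0.5487 0.12   0.166  0.006 ] phi 0.31
phi [ 0.21   0.11   0.01  -0.09  -0.177 -0.136 -0.089 -0.061 -0.047 -0.041
 -0.038 -0.037 -0.035 -0.032] 
y [ 0.09   0.06   0.03   0.    -0.03  -0.06  -0.09  -0.113 -0.133 -0.148
 -0.16  -0.17  -0.177 -0.179] 
th [-0.109 -0.079 -0.045 -0.013  0.028  0.032  0.026  0.019  0.013  0.009
  0.006  0.003  0.001  0.001] w end 0.221
[[[0.0002, -0.0354, -0.0095, 5.73, 0, 0], [0.0001, -0.0362, -0.0066, 5.73, 0, 0], [0.0002, -0.0366, -0.0036, 5.73, 0, 0], [0.0002, -0.0369, -0.0007, 5.73, 0, 0]]]

x [-0.1348  0.3103  0.0087] sd [0.0033 0.021  0.0096] cmd [0.5487 0.12   0.166  0.006 ] phi 0.31
phi [ 0.21   0.11   0.01  -0.09  -0.19  -0.175 -0.117 -0.077 -0.055 -0.044
 -0.037 -0.032 -0.028] 
y [ 0.09   0.06   0.03   0.    -0.03  -0.06  -0.09  -0.115 -0.134 -0.149
 -0.16  -0.169 -0.171] 
th [-0.109 -0.079 -0.045  0.013  0.035  0.042  0.036  0.027  0.019  0.012
  0.007  0.002  0.001] w end 0.276
[[[0.0002, -0.0354, -0.0095, 5.73, 0, 0], [0.0001, -0.0362, -0.0066, 5.73, 0, 0], [0.0002, -0.0366, -0.0036, 5.73, 0, 0]]]
```

Call:
{"name": "play_rows", "arguments": {
  "steps": [
    [[0.0002,-0.0354,-0.0095,5.73,0,0],[0.0001,-0.0362,-0.0066,5.73,0,0],[0.0002,-0.0366,-0.0036,5.73,0,0]]
  ]
}}

```text
t: 13.78
tcp_pos: [0.4084, 0.0285, 0.0975]
tool_rot: [-0.002, 1.0, 0.004, -0.0]
force: [-1.1, -0.5, -9.5]
finger_gap: 0.272
```

```bash
sed -i "s/else .004)/else .006)/" step.py step2.py; python3 step2.py 3 - -0.19 - - one snap=.05 wy=.005 wa=1
```

```text
cmd-meas phi +0.0012 y +0.0014 x +0.0002 z +0.0001 yaw +0.0013
scene t13.775 th-0.0704 inn-0.0258 roll+0.0088 | 
x [-0.0555  0.4286 -0.0033] sd [0.0035 0.0208 0.0093] cmd [0.5487 0.03   0.166  0.006 ] phi 0.01
phi [-0.066 -0.064 -0.046 -0.034 -0.028 -0.025 -0.023 -0.023 -0.023 -0.022
 -0.022 -0.021 -0.02 ] 
y [ 0.    -0.03  -0.06  -0.085 -0.106 -0.125 -0.141 -0.154 -0.165 -0.174
 -0.18  -0.184 -0.185] 
th [-0.028 -0.016 -0.013 -0.001 -0.    -0.    -0.    -0.    -0.    -0.
 -0.    -0.     0.   ] w end 0.006
[[[0.0002, -0.0352, -0.0005, 4.34, 0, 0], [0.0002, -0.0298, 0.002, -0.13, 0, 0], [0.0002, -0.0287, 0.0018, -0.98, 0, 0]]]
```

Call:
{"name": "play_rows", "arguments": {
  "steps": [
    [[0.0002,-0.0352,-0.0005,4.34,0,0],[0.0002,-0.0298,0.002,-0.13,0,0],[0.0002,-0.0287,0.0018,-0.98,0,0]]
  ]
}}

```text
t: 14.2
tcp_pos: [0.4081, -0.0645, 0.0972]
tool_rot: [-0.003, 1.0, -0.022, -0.0]
force: [-0.2, -0.2, -9.7]
finger_gap: 0.274
```

```bash
python3 step2.py 3 - -0.15 - - one snap=.05 wy=.005 wa=1
```

```text
cmd-meas phi -0.0028 y +0.0009 x +0.0005 z +0.0005 yaw +0.0007
scene t14.200 th-0.0208 inn-0.0082 roll-0.0436 | 
x [-0.0175  0.209  -0.0069] sd [0.0035 0.0211 0.0095] cmd [ 0.5487 -0.0599  0.166   0.006 ] phi -0.0464
phi [-0.037 -0.026 -0.017 -0.011 -0.008 -0.006 -0.005 -0.004 -0.003 -0.003
 -0.002 -0.002 -0.001] 
y [-0.077 -0.092 -0.105 -0.115 -0.124 -0.131 -0.137 -0.142 -0.146 -0.15
 -0.152 -0.153 -0.154] 
th [-0.007 -0.006 -0.005  0.     0.     0.     0.     0.    -0.    -0.
 -0.    -0.     0.   ] w end -0.0
[[[0.0001, -0.0163, 0.0008, -0.52, 0, 0], [0.0001, -0.0145, 0.0006, -0.65, 0, 0], [0, -0.0123, 0.0003, -0.49, 0, 0]]]
```

Call:
{"name": "play_rows", "arguments": {
  "steps": [
    [[0.0001,-0.0163,0.0008,-0.52,0,0],[0.0001,-0.0145,0.0006,-0.65,0,0],[0,-0.0123,0.0003,-0.49,0,0]]
  ]
}}

```text
t: 14.62
tcp_pos: [0.4082, -0.1078, 0.097]
tool_rot: [-0.002, 1.0, -0.007, -0.0]
force: [0.0, -0.3, -9.2]
finger_gap: 0.268
```

```bash
python3 step2.py 3 - -0.13 - - snap=.1 wy=.005 wa=1
```

```text
cmd-meas phi -0.0025 y +0.0011 x +0.0005 z +0.0006 yaw +0.0022
scene t14.625 th+0.0136 inn+0.0183 roll-0.0149 | top t14.675 th+0.0163 inn-0.0009 roll-0.0164 | 
x [0.0247 0.1531 0.0011] sd [0.0038 0.0223 0.0097] cmd [ 0.5487 -0.1051  0.166   0.006 ] phi -0.0174
phi [-0.049 -0.06  -0.058 -0.036 -0.023 -0.014 -0.009 -0.005 -0.002  0.
  0.002  0.003  0.003] 
y [-0.129 -0.15  -0.164 -0.171 -0.174 -0.176 -0.176 -0.176 -0.176 -0.175
 -0.175 -0.175 -0.175] 
th [0.025 0.018 0.013 0.013 0.01  0.007 0.005 0.004 0.003 0.002 0.001 0.
 0.   ] w end -0.046
[[[0.0002, -0.0264, 0.0004, 1.82, 0, 0], [0.0001, -0.0211, 0.001, 0.61, 0, 0], [0.0001, -0.0142, 0.0009, -0.08, 0, 0]]]
```

```bash
python3 step2.py 3 - -0.13 - - replan snap=.1 wy=.02 wa=5
```

```text
x [0.0247 0.1531 0.0011] sd [0.0038 0.0223 0.0097] cmd [ 0.5487 -0.1051  0.166   0.006 ] phi -0.0174
phi [-0.073 -0.074 -0.06  -0.032 -0.019 -0.011 -0.007 -0.003 -0.     0.002
  0.004  0.006  0.006] 
y [-0.123 -0.14  -0.152 -0.157 -0.159 -0.16  -0.159 -0.158 -0.157 -0.156
 -0.155 -0.155 -0.155] 
th [0.029 0.024 0.019 0.016 0.011 0.008 0.006 0.004 0.003 0.002 0.001 0.001
 0.   ] w end -0.049
[[[0.0002, -0.0221, 0.0002, 3.18, 0, 0], [0.0001, -0.017, 0.0013, 0.07, 0, 0], [0, -0.0106, 0.0008, -0.82, 0, 0]]]
```

Call:
{"name": "play_rows", "arguments": {
  "steps": [
    [[0.0002,-0.0221,0.0002,3.18,0,0],[0.0001,-0.017,0.0013,0.07,0,0],[0,-0.0106,0.0008,-0.82,0,0]]
  ]
}}

```text
t: 15.1
tcp_pos: [0.4082, -0.1575, 0.097]
tool_rot: [-0.002, 1.0, -0.028, -0.0]
force: [-0.1, -0.7, -9.0]
finger_gap: 0.269
```

```bash
python3 step2.py 3 - -0.15 - -0.02 snap=.1 wy=.02 wa=10
```

```text
cmd-meas phi -0.0034 y +0.0010 x +0.0004 z +0.0008 yaw +0.0015
scene t15.100 th+0.0261 inn+0.0070 roll-0.0564 | top t15.150 th+0.0214 inn-0.0045 roll-0.0578 | 
x [0.0269 0.0383 0.0033] sd [0.0038 0.0222 0.0096] cmd [ 0.5487 -0.152   0.166   0.006 ] phi -0.0598
phi [-0.058 -0.04  -0.024 -0.008 -0.003 -0.001 -0.001 -0.001 -0.001 -0.001
 -0.001 -0.     0.   ] 
y [-0.157 -0.16  -0.162 -0.162 -0.161 -0.16  -0.159 -0.158 -0.158 -0.157
 -0.157 -0.157 -0.157] 
th [0.026 0.022 0.017 0.01  0.007 0.005 0.004 0.003 0.002 0.001 0.001 0.
 0.   ] w end -0.037
[[[0.0001, -0.0035, 0.0003, -0.11, 0.02, 0.39], [0, -0.0007, 0.0001, -1.0, 0.04, 0.71], [0, 0.0003, 0, -0.94, 0.01, 0.39]]]
```

Call:
{"name": "play_rows", "arguments": {
  "steps": [
    [[0.0001,-0.0035,0.0003,-0.11,0.02,0.39],[0,-0.0007,0.0001,-1.0,0.04,0.71],[0,0.0003,0,-0.94,0.01,0.39]]
  ]
}}

```text
t: 15.58
tcp_pos: [0.4079, -0.161, 0.0968]
tool_rot: [0.011, 1.0, -0.01, -0.001]
force: [0.4, -0.1, -9.1]
finger_gap: 0.269
```

```bash
python3 step2.py 4 - -0.17 - -0.05 snap=.1 wy=.02 wa=10 pic
```

```text
cmd-meas phi -0.0034 y +0.0008 x +0.0007 z +0.0009 yaw +0.0023
scene t15.575 th+0.0250 inn+0.0078 roll-0.0207 | top t15.625 th+0.0185 inn-0.0057 roll-0.0206 | 
x [ 0.0224 -0.0075  0.0057] sd [0.0038 0.0221 0.0096] cmd [ 0.5487 -0.1619  0.166  -0.02  ] phi -0.0241
phi [-0.024 -0.018 -0.014 -0.011 -0.006 -0.004 -0.004 -0.005 -0.005 -0.006
 -0.006 -0.006 -0.005 -0.005] 
y [-0.165 -0.167 -0.169 -0.17  -0.17  -0.17  -0.171 -0.171 -0.171 -0.171
 -0.171 -0.171 -0.171 -0.171] 
th [0.019 0.015 0.012 0.009 0.005 0.004 0.003 0.002 0.001 0.001 0.001 0.
 0.    0.   ] w end -0.021
[[[-0.0001, -0.0019, 0, 0.01, 0, 0.27], [0, -0.0007, 0, -0.34, 0.02, 0.59], [-0.0001, 0, 0, -0.23, 0.01, 0.59], [0, -0.0001, 0.0001, -0.16, 0, 0.27]]]
```

Call:
{"name": "play_rows", "arguments": {
  "steps": [
    [[-0.0001,-0.0019,0,0.01,0,0.27],[0,-0.0007,0,-0.34,0.02,0.59],[-0.0001,0,0,-0.23,0.01,0.59],[0,-0.0001,0.0001,-0.16,0,0.27]]
  ]
}}

```text
t: 16.18
tcp_pos: [0.4081, -0.1641, 0.0968]
tool_rot: [0.026, 1.0, -0.005, -0.001]
force: [0.7, -1.1, -9.7]
finger_gap: 0.268
```

```bash
python3 step2.py 4 - -0.175 - -0.087 snap=.1 wy=.02 wa=10 pic; ls -t pics | head -2
```

```text
cmd-meas phi -0.0022 y +0.0011 x +0.0007 z +0.0009 yaw +0.0024
scene t16.175 th+0.0115 inn+0.0028 roll-0.0093 | top t16.225 th+0.0072 inn-0.0037 roll-0.0092 | 
x [ 0.0096 -0.0078  0.006 ] sd [0.0038 0.023  0.0099] cmd [ 0.5487 -0.1697  0.166  -0.05  ] phi -0.0114
phi [-0.011 -0.009 -0.008 -0.008 -0.006 -0.005 -0.006 -0.006 -0.006 -0.006
 -0.006 -0.006 -0.006 -0.006] 
y [-0.171 -0.172 -0.172 -0.173 -0.173 -0.173 -0.174 -0.174 -0.174 -0.174
 -0.175 -0.175 -0.175 -0.175] 
th [0.008 0.006 0.005 0.003 0.002 0.001 0.001 0.001 0.    0.    0.    0.
 0.    0.   ] w end -0.009
[[[-0.0001, -0.0001, 0, -0.03, 0, 0.33], [0, 0.001, -0.0001, -0.1, 0.01, 0.73], [-0.0001, 0.0011, 0, -0.05, 0.01, 0.73], [0, 0.0004, 0, -0.04, 0, 0.33]]]
top_16.23.png
scene_16.18.png
```

Very calm now. Next, refine the green rack pose from the pictures while the clock stands.

Run:
```python
import cv2
for n,r in (('scene_16.18',(200,350,200,400)),('top_16.23',(150,310,290,420))):
    i=cv2.imread(f'pics/{n}.png')[r[0]:r[1],r[2]:r[3]];cv2.imwrite(f'pics/z_{n}.png',cv2.resize(i,None,fx=3.75,fy=3.75,interpolation=2))
```

```text
(no output)
```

View pics/z_scene_16.18.png

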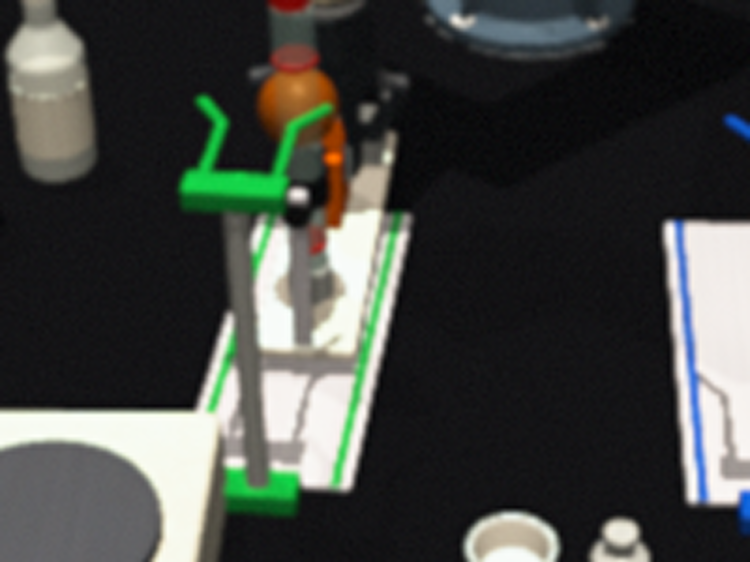

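View pics/z_top_16.23.png

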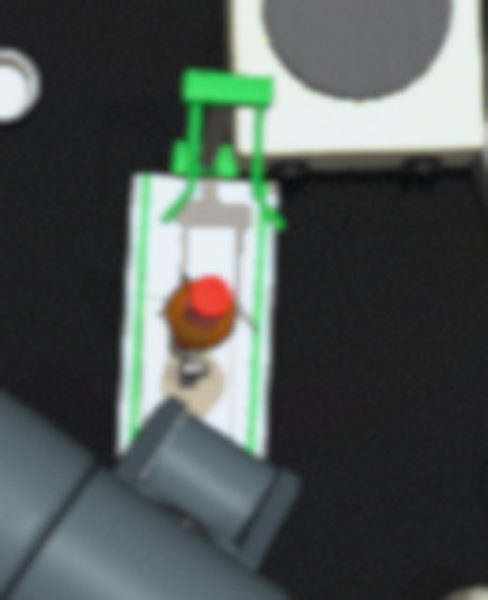

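Run:
```python
from ctl import *
img0=np.load('top_dock.npy');img=cv2.imread('pics/top_16.23.png')[:,:,::-1]
s=dict(img=img);
# camera params fixed: need K,T -> cached from a recorded print
s['K']=[[524.3,0,308.9],[0,524.3,239.5],[0,0,1]]
s['world_from_camera']=[[-0.027,-0.993,0.119,0.347],[-1,0.028,0.001,-0.071],[-0.004,-0.119,-0.993,1.785],[0,0,0,1]]
f=img.astype(float);gr=np.clip(f[...,1]-np.maximum(f[...,0],f[...,2])-20,0,None)
fb=img0.astype(float);bl=np.clip(fb[...,2]-np.maximum(fb[...,0],fb[...,1])-20,0,None)
for nm,m,F0,yaw in (('green',gr,np.array([.644,-.1894]),-.0873),('blue',bl,np.array([.658,.1838]),.006)):
    for dx in (.01,.025,.04):
        c=F0+dx*np.array([np.cos(yaw),np.sin(yaw)]);u,v=proj(s,[*c,.28]);r=int(round(v));
        row=m[r-1:r+2].mean(0);x0=int(u)
        L=np.arange(x0-16,x0-3);Rr=np.arange(x0+4,x0+17)
        l=(row[L]*L).sum()/row[L].sum();q=(row[Rr]*Rr).sum()/row[Rr].sum()
        print(nm,dx,'pred u',u.round(2),'prongs',l.round(2),q.round(2),'mid',((l+q)/2).round(2),'dy mm',-((l+q)/2-u)/524.3*1.49*1000, 'width',(q-l)/524.3*1.49)
```

```text
green 0.01 pred u 348.97 prongs 339.67 356.36 mid 348.02 dy mm 2.7187058121139662 width 0.047437317476211126
green 0.025 pred u 349.23 prongs 339.3 358.3 mid 348.8 dy mm 1.2345017010708532 width 0.054019696163413566
green 0.04 pred u 349.5 prongs 341.22 358.48 mid 349.85 dy mm -0.9934555979407582 width 0.04905564546992032
blue 0.01 pred u 220.83 prongs 211.99 231.72 mid 221.86 dy mm -2.9269067956071346 width 0.05608561888988188
blue 0.025 pred u 220.76 prongs 212.41 229.32 mid 220.86 dy mm -0.29931758610418124 width 0.04808008911777825
blue 0.04 pred u 220.69 prongs 212.44 229.53 mid 220.99 dy mm -0.831844201754176 width 0.048583304183966565
```

Call:
{"name": "play_rows", "arguments": {
  "steps": [
    [[-0.0001,-0.0001,0,-0.03,0,0.33],[0,0.001,-0.0001,-0.1,0.01,0.73],[-0.0001,0.0011,0,-0.05,0.01,0.73],[0,0.0004,0,-0.04,0,0.33]]
  ]
}}

```text
t: 16.77
tcp_pos: [0.4084, -0.1615, 0.0968]
tool_rot: [0.045, 0.999, -0.003, -0.001]
force: [-0.1, 0.7, -10.0]
finger_gap: 0.265
```

```bash
python3 step2.py 4 - -0.183 - -0.087 snap=.1 wy=.1 wa=10
```

```text
cmd-meas phi -0.0022 y +0.0009 x +0.0008 z +0.0009 yaw +0.0024
scene t16.775 th+0.0013 inn-0.0021 roll-0.0055 | top t16.825 th-0.0021 inn-0.0028 roll-0.0055 | 
x [-0.0007 -0.0142  0.0049] sd [0.0038 0.0235 0.0102] cmd [ 0.5487 -0.1728  0.166  -0.087 ] phi -0.0077
phi [ 0.006  0.008  0.005  0.001 -0.003 -0.005 -0.006 -0.007 -0.007 -0.007
 -0.008 -0.008 -0.007 -0.007] 
y [-0.172 -0.172 -0.172 -0.173 -0.175 -0.176 -0.178 -0.179 -0.181 -0.182
 -0.183 -0.183 -0.183 -0.183] 
th [-0.002 -0.002 -0.002 -0.002 -0.001 -0.001 -0.    -0.    -0.    -0.
 -0.    -0.    -0.     0.   ] w end 0.001
[[[0.0001, 0.0017, 0, -0.8, 0, 0], [0, 0.0003, 0, -0.07, 0, 0], [-0.0001, -0.0006, 0, 0.17, 0, 0], [0, -0.0013, 0, 0.22, 0, 0]]]
```

Call:
{"name": "play_rows", "arguments": {
  "steps": [
    [[0.0001,0.0017,0,-0.8,0,0],[0,0.0003,0,-0.07,0,0],[-0.0001,-0.0006,0,0.17,0,0],[0,-0.0013,0,0.22,0,0]]
  ]
}}

```text
t: 17.38
tcp_pos: [0.4084, -0.1616, 0.0968]
tool_rot: [0.044, 0.999, 0.001, -0.001]
force: [0.7, 0.3, -10.4]
finger_gap: 0.265
```

```bash
python3 step2.py 4 - -0.182 - -0.087 snap=.1 wy=1 wa=10
```

```text
cmd-meas phi -0.0017 y +0.0010 x +0.0008 z +0.0008 yaw +0.0020
scene t17.375 th-0.0067 inn-0.0045 roll+0.0025 | top t17.425 th-0.0094 inn-0.0024 roll+0.0022 | 
x [-0.0079 -0.0053  0.003 ] sd [0.0038 0.0236 0.0102] cmd [ 0.5487 -0.1732  0.166  -0.087 ] phi 0.0007
phi [ 0.02   0.017  0.008  0.    -0.006 -0.008 -0.008 -0.007 -0.006 -0.005
 -0.004 -0.003 -0.003 -0.003] 
y [-0.173 -0.174 -0.176 -0.178 -0.18  -0.181 -0.182 -0.182 -0.182 -0.182
 -0.182 -0.182 -0.182 -0.182] 
th [-0.008 -0.008 -0.007 -0.006 -0.003 -0.002 -0.001 -0.001 -0.001 -0.
 -0.    -0.    -0.    -0.   ] w end 0.008
[[[-0.0001, 0.0012, 0, -1.09, 0, 0], [0, -0.0011, 0, 0.15, 0, 0], [-0.0002, -0.0022, 0, 0.49, 0, 0], [-0.0001, -0.0025, -0.0001, 0.49, 0, 0]]]
```

Call:
{"name": "play_rows", "arguments": {
  "steps": [
    [[-0.0001,0.0012,0,-1.09,0,0],[0,-0.0011,0,0.15,0,0],[-0.0002,-0.0022,0,0.49,0,0],[-0.0001,-0.0025,-0.0001,0.49,0,0]]
  ]
}}

```text
t: 17.98
tcp_pos: [0.4084, -0.1663, 0.0968]
tool_rot: [0.045, 0.999, 0.001, -0.001]
force: [0.7, -0.3, -10.1]
finger_gap: 0.269
```

```bash
python3 step2.py 4 - -0.181 - -0.087 snap=.1 wy=1 wa=10
```

```text
cmd-meas phi -0.0014 y +0.0010 x +0.0008 z +0.0009 yaw +0.0020
scene t17.975 th-0.0042 inn+0.0019 roll+0.0015 | top t18.025 th-0.0066 inn-0.0033 roll+0.0010 | 
x [-0.0029  0.0255  0.003 ] sd [0.0038 0.0236 0.0102] cmd [ 0.5487 -0.1778  0.166  -0.087 ] phi 0.0001
phi [-0.011 -0.012 -0.01  -0.007 -0.005 -0.004 -0.003 -0.003 -0.003 -0.003
 -0.003 -0.003 -0.003 -0.003] 
y [-0.179 -0.181 -0.181 -0.182 -0.182 -0.182 -0.181 -0.181 -0.181 -0.181
 -0.181 -0.181 -0.181 -0.181] 
th [-0.001 -0.     0.     0.     0.     0.     0.     0.     0.     0.
  0.     0.     0.     0.   ] w end 0.0
[[[-0.0002, -0.0022, 0, 0.66, 0, 0], [-0.0001, -0.0013, 0, 0.05, 0, 0], [-0.0001, -0.0007, 0.0001, -0.12, 0, 0], [0, -0.0002, 0, -0.17, 0, 0]]]
```

Call:
{"name": "play_rows", "arguments": {
  "steps": [
    [[-0.0002,-0.0022,0,0.66,0,0],[-0.0001,-0.0013,0,0.05,0,0],[-0.0001,-0.0007,0.0001,-0.12,0,0],[0,-0.0002,0,-0.17,0,0]]
  ]
}}

```text
t: 18.58
tcp_pos: [0.4084, -0.1707, 0.0967]
tool_rot: [0.045, 0.999, -0.003, -0.001]
force: [-0.5, 0.0, -9.6]
finger_gap: 0.267
```

```bash
python3 step2.py 4 - -0.180 - -0.0855 snap=.1 wy=1 wa=10
```

```text
cmd-meas phi -0.0022 y +0.0011 x +0.0007 z +0.0009 yaw +0.0022
scene t18.575 th+0.0021 inn+0.0017 roll-0.0051 | top t18.625 th-0.0049 inn-0.0072 roll-0.0051 | 
x [ 0.0004 -0.0017  0.0024] sd [0.0038 0.0236 0.0102] cmd [ 0.5487 -0.1817  0.166  -0.087 ] phi -0.0073
phi [-0.004 -0.002 -0.002 -0.001 -0.002 -0.002 -0.002 -0.002 -0.002 -0.002
 -0.002 -0.002 -0.003 -0.003] 
y [-0.181 -0.181 -0.18  -0.18  -0.18  -0.18  -0.18  -0.18  -0.18  -0.18
 -0.18  -0.18  -0.18  -0.18 ] 
th [ 0.  0.  0.  0. -0. -0. -0. -0. -0. -0. -0. -0. -0. -0.] w end -0.0
[[[0, 0.0006, 0, -0.19, 0, -0.02], [0.0001, 0.0005, 0, -0.1, 0, -0.03], [0, 0.0004, 0, -0.04, 0, -0.02], [0, 0.0003, 0, -0.02, 0, -0.02]]]
```

Call:
{"name": "play_rows", "arguments": {
  "steps": [
    [[0,0.0006,0,-0.19,0,-0.02],[0.0001,0.0005,0,-0.1,0,-0.03],[0,0.0004,0,-0.04,0,-0.02],[0,0.0003,0,-0.02,0,-0.02]]
  ]
}}

```text
t: 19.18
tcp_pos: [0.4085, -0.1688, 0.0967]
tool_rot: [0.044, 0.999, 0.0, -0.001]
force: [0.9, 0.2, -9.1]
finger_gap: 0.271
```

```bash
python3 step.py 4 - -0.1803 0.167 -
```

```text
x before [ 0.0004 -0.0017  0.0024] scene t19.175 th+0.0010 inn+0.0009 roll+0.0008 | top t19.225 th-0.0030 inn-0.0041 roll+0.0009 | 
x [-0.0001 -0.0036  0.002 ] sd [0.0038 0.0236 0.0102] P [ 0.548  -0.181   0.1651] cmd [ 0.5487 -0.1802  0.166  -0.0855] phi -0.0013
actual pred [[-0.001, -0.002], [-0.001, -0.0], [-0.001, 0.001], [-0.001, 0.001]]
phi [ 0.001  0.001 -0.001 -0.002 -0.002 -0.002 -0.002 -0.002 -0.002 -0.002
 -0.002 -0.002] 
th [-0.001 -0.001 -0.001 -0.001 -0.    -0.    -0.    -0.    -0.    -0.
 -0.    -0.   ] w end 0.001
[[[0, 0.0001, -0.0002, -0.14, 0, 0], [0, -0.0001, -0.0004, 0.04, 0, 0], [0, -0.0001, -0.0003, 0.08, 0, 0], [0, -0.0001, -0.0002, 0.05, 0, 0]]]
```

Call:
{"name": "play_rows", "arguments": {
  "steps": [
    [[0,0.0001,-0.0002,-0.14,0,0],[0,-0.0001,-0.0004,0.04,0,0],[0,-0.0001,-0.0003,0.08,0,0],[0,-0.0001,-0.0002,0.05,0,0]]
  ]
}}

```text
t: 19.77
tcp_pos: [0.4084, -0.169, 0.0979]
tool_rot: [0.044, 0.999, 0.0, -0.001]
force: [-0.4, -0.4, -8.8]
finger_gap: 0.27
```

```bash
python3 step.py 5 0.595 -0.1842 - -
```

```text
x before [-0.0001 -0.0036  0.002 ] scene t19.775 th+0.0049 inn+0.0054 roll+0.0002 | top t19.825 th+0.0001 inn-0.0056 roll+0.0002 | 
x [0.0048 0.0127 0.0029] sd [0.0038 0.0236 0.0102] P [ 0.548  -0.1812  0.1662] cmd [ 0.5487 -0.1803  0.167  -0.0855] phi -0.0018
actual pred [[0.006, 0.006], [0.006, -0.005], [0.005, -0.011], [0.004, -0.01], [0.003, -0.007]]
phi [-0.017 -0.014 -0.009 -0.007 -0.006 -0.004 -0.003 -0.002 -0.003 -0.003
 -0.003 -0.002 -0.002] 
th [0.006 0.006 0.005 0.004 0.003 0.002 0.001 0.001 0.001 0.    0.    0.
 0.   ] w end -0.007
[[[-0.0048, -0.001, 0, 0.85, 0, 0], [-0.0115, 0.0002, 0, -0.15, 0, 0], [-0.0138, 0.0003, 0, -0.26, 0, 0], [-0.0115, 0.0002, 0, -0.14, 0, 0], [-0.0048, 0.0001, 0, -0.07, 0, 0]]]
```

Call:
{"name": "play_rows", "arguments": {
  "steps": [
    [[-0.0048,-0.001,0,0.85,0,0],[-0.0115,0.0002,0,-0.15,0,0],[-0.0138,0.0003,0,-0.26,0,0],[-0.0115,0.0002,0,-0.14,0,0],[-0.0048,0.0001,0,-0.07,0,0]]
  ]
}}

```text
t: 20.5
tcp_pos: [0.4561, -0.1736, 0.0978]
tool_rot: [0.043, 0.999, -0.002, -0.0]
force: [0.1, 0.7, -9.3]
finger_gap: 0.269
```

```bash
python3 step.py 5 0.6447 -0.1884 - -0.0851
```

```text
x before [0.0048 0.0127 0.0029] scene t20.500 th+0.0082 inn+0.0056 roll-0.0044 | top t20.550 th+0.0027 inn-0.0059 roll-0.0043 | 
x [0.0074 0.0062 0.0034] sd [0.0038 0.0245 0.0105] P [ 0.5957 -0.1855  0.1663] cmd [ 0.595  -0.1842  0.167  -0.0855] phi -0.0058
actual pred [[0.008, 0.0], [0.007, -0.01], [0.005, -0.013], [0.004, -0.012], [0.003, -0.007]]
phi [-0.016 -0.012 -0.009 -0.007 -0.006 -0.004 -0.003 -0.003 -0.003 -0.003
 -0.003 -0.003 -0.003] 
th [0.008 0.007 0.005 0.004 0.003 0.002 0.001 0.001 0.001 0.    0.    0.
 0.   ] w end -0.007
[[[-0.0052, -0.0007, 0, 0.58, 0, 0], [-0.0124, 0.0002, 0, -0.2, 0, -0.01], [-0.0147, 0.0003, 0, -0.22, 0, 0], [-0.0124, 0.0001, 0, -0.08, 0, -0.01], [-0.0052, 0, 0, -0.04, 0, 0]]]
```

Call:
{"name": "play_rows", "arguments": {
  "steps": [
    [[-0.0052,-0.0007,0,0.58,0,0],[-0.0124,0.0002,0,-0.2,0,-0.01],[-0.0147,0.0003,0,-0.22,0,0],[-0.0124,0.0001,0,-0.08,0,-0.01],[-0.0052,0,0,-0.04,0,0]]
  ]
}}

```text
t: 21.22
tcp_pos: [0.5059, -0.1781, 0.0977]
tool_rot: [0.043, 0.999, -0.003, 0.0]
force: [-0.3, 0.4, -9.2]
finger_gap: 0.267
```

```bash
python3 step.py 4 - - 0.161 - pic; ls -t pics|head -2
python3 - <<'E'
import cv2,glob,os
fs=sorted(glob.glob('pics/*.png'),key=os.path.getmtime)[-2:]
for f in fs:
    r=(200,350,200,400) if 'scene' in f else (150,310,290,420)
    i=cv2.imread(f)[r[0]:r[1],r[2]:r[3]];cv2.imwrite('pics/'+('zs.png' if 'scene' in f else 'zt.png'),cv2.resize(i,None,fx=3.75,fy=3.75,interpolation=2))
E
```

```text
x before [0.0074 0.0062 0.0034] scene t21.225 th+0.0057 inn+0.0028 roll-0.0051 | top t21.275 th-0.0012 inn-0.0070 roll-0.0050 | 
x [ 0.0038 -0.004   0.003 ] sd [0.0038 0.0251 0.0107] P [ 0.6455 -0.1899  0.1663] cmd [ 0.6447 -0.1884  0.167  -0.0851] phi -0.0065
actual pred [[0.003, -0.005], [0.003, -0.005], [0.002, -0.004], [0.002, -0.004]]
phi [-0.006 -0.005 -0.004 -0.003 -0.003 -0.003 -0.003 -0.003 -0.003 -0.003
 -0.003 -0.003] 
th [0.003 0.003 0.002 0.002 0.001 0.001 0.    0.    0.    0.    0.    0.   ] w end -0.004
[[[0, 0.0001, 0.001, -0.01, 0, 0], [0, 0.0001, 0.002, -0.09, 0, 0], [0, 0.0001, 0.0021, -0.06, 0, 0], [0, 0, 0.0009, -0.03, 0, 0]]]
top_21.27.png
scene_21.23.png
```

View pics/zs.png

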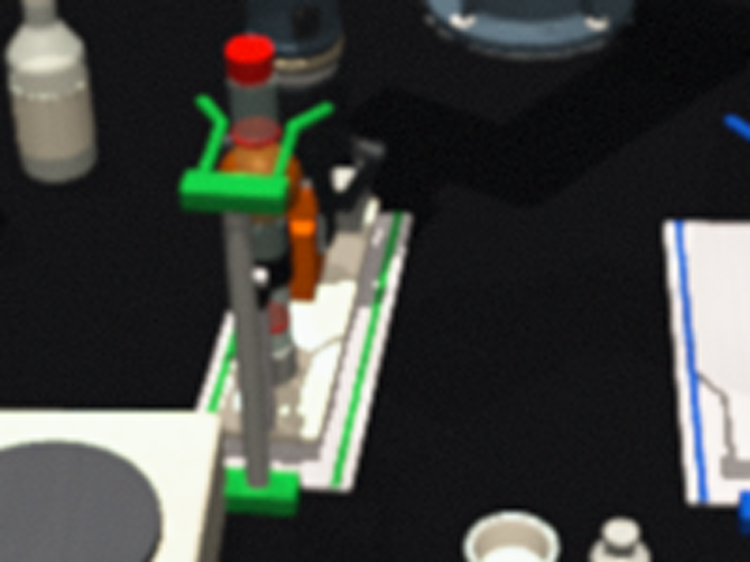

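View pics/zt.png

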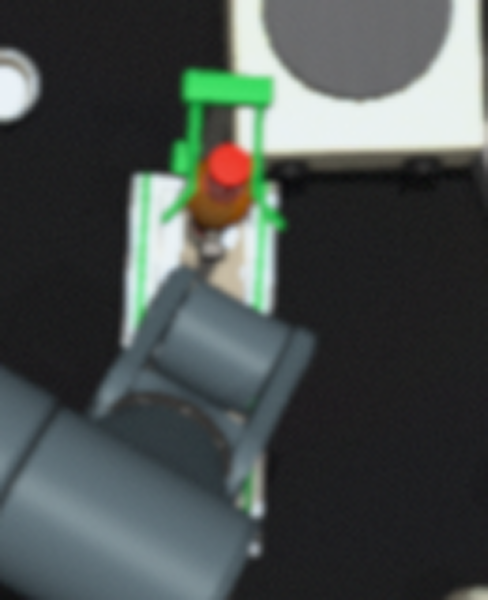

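Call:
{"name": "play_rows", "arguments": {
  "steps": [
    [[0,0.0001,0.001,-0.01,0,0],[0,0.0001,0.002,-0.09,0,0],[0,0.0001,0.0021,-0.06,0,0],[0,0,0.0009,-0.03,0,0]]
  ]
}}

```text
t: 21.82
tcp_pos: [0.5042, -0.1774, 0.0915]
tool_rot: [0.044, 0.999, -0.0, -0.001]
force: [-0.1, -0.2, -9.7]
finger_gap: 0.268
```

```bash
python3 step.py 6 0.6440 - 0.149 - phi=-.004,-.004,-.003,-.002,-.002,-.002
```

```text
x before [ 0.0038 -0.004   0.003 ] scene t21.825 th-0.0018 inn-0.0033 roll-0.0009 | top t21.875 th-0.0046 inn-0.0022 roll-0.0009 | 
x [-0.0038 -0.0166  0.0015] sd [0.0038 0.0242 0.0105] P [ 0.6438 -0.1896  0.1597] cmd [ 0.6447 -0.1884  0.161  -0.0851] phi -0.0032
actual pred [[-0.006, -0.02], [-0.009, -0.025], [-0.012, -0.03], [-0.016, -0.037], [-0.022, -0.045], [-0.028, -0.056]]
phi [-0.004 -0.004 -0.003 -0.002 -0.002 -0.002 -0.002 -0.002 -0.002 -0.002
 -0.002 -0.002 -0.002 -0.002] 
th [-0.006 -0.006 -0.005 -0.004 -0.003 -0.002 -0.001 -0.001 -0.001 -0.
 -0.    -0.    -0.    -0.   ] w end 0.006
[[[0, -0.0001, 0.0009, 0.05, 0, 0], [0.0002, 0, 0.0022, 0, 0, 0], [0.0001, 0.0001, 0.0029, -0.06, 0, 0], [0.0002, 0.0001, 0.0029, -0.06, 0, 0], [0.0001, 0, 0.0022, 0, 0, 0], [0.0001, -0.0001, 0.0009, 0, 0, 0]]]
```

Call:
{"name": "play_rows", "arguments": {
  "steps": [
    [[0,-0.0001,0.0009,0.05,0,0],[0.0002,0,0.0022,0,0,0],[0.0001,0.0001,0.0029,-0.06,0,0],[0.0002,0.0001,0.0029,-0.06,0,0],[0.0001,0,0.0022,0,0,0],[0.0001,-0.0001,0.0009,0,0,0]]
  ]
}}

```text
t: 22.68
tcp_pos: [0.5036, -0.1773, 0.0795]
tool_rot: [0.044, 0.999, 0.0, -0.001]
force: [-0.5, 0.3, -9.2]
finger_gap: 0.268
```

Call:
{"name": "play_rows", "arguments": {
  "steps": [
    [[0,0,0.0005,0,0,0],[0,0,0.0005,0,0,0],[0,0,0.0005,0,0,0],[0,0,0,0,0,0],[0,0,0,0,0,0]]
  ]
}}

```text
t: 23.3
tcp_pos: [0.5037, -0.1774, 0.0783]
tool_rot: [0.044, 0.999, 0.0, -0.001]
force: [-0.3, 0.9, -9.2]
finger_gap: 0.27
```

Run:
```python
from ctl import *
t,th,P,yaw,roll,s=measure('scene',0.);print(t,th,P,yaw,roll,manip.sense()['force'])
t,th,P,yaw,roll,s=measure('top',0.);print(t,th,P,yaw,roll)
```

```text
23.3 -0.030258527654190875 [ 0.64326628 -0.18955931  0.14660769] -0.08708477317898138 6.164885198658515e-05 [ 0.19000378  0.3783979  -9.07529942]
23.35 -0.029477842280596387 [ 0.64324372 -0.18957283  0.1465782 ] -0.08713326288424914 8.954181758619838e-05
```

Docked originally at pivot z ≈ 0.146; just a little lower until the weight is taken by the plate.

Call:
{"name": "play_rows", "arguments": {
  "steps": [
    [[0,0,0.0004,0,0,0],[0,0,0.0004,0,0,0],[0,0,0.0004,0,0,0],[0,0,0,0,0,0]]
  ]
}}

```text
t: 23.9
tcp_pos: [0.5037, -0.1773, 0.0775]
tool_rot: [0.044, 0.999, 0.0, -0.0]
force: [-1.5, 1.2, -2.6]
finger_gap: 0.27
```

Call:
{"name": "play_rows", "arguments": {
  "steps": [
    [[0,0,0.0004,0,0,0],[0,0,0,0,0,0]]
  ]
}}

```text
t: 24.15
tcp_pos: [0.5037, -0.1773, 0.0775]
tool_rot: [0.043, 0.999, -0.0, -0.0]
force: [-2.7, 2.3, 6.3]
finger_gap: 0.271
```

Call:
{"name": "play_rows", "arguments": {
  "steps": [
    [[0,0,0,0,0,0],[0,0,0,0,0,0],[0,0,0,0,0,0],[0,0,0,0,0,0],[0,0,0,0,0,0],[0,0,0,0,0,0]]
  ],
  "fingers": 1
}}

```text
t: 24.9
tcp_pos: [0.5037, -0.1774, 0.0765]
tool_rot: [0.044, 0.999, 0.0, -0.001]
force: [-0.0, -0.1, 0.1]
finger_gap: 0.999
```

Run:
```python
from ctl import *
t,th,P,yaw,roll,s=measure('scene',-.03,'rel_s');print(t,th,P,manip.sense()['force'])
t,th,P,yaw,roll,s=measure('top',-.03);print(t,th)
w=manip.snapshot('wrist');save(w,'rel_w')
```

```text
24.9 -0.032459445240589115 [ 0.64321    -0.18957461  0.14487672] [ 0.96397521 -0.40851304 -0.13781279]
24.95 -0.030278770089609084
```

View pics/rel_w.png

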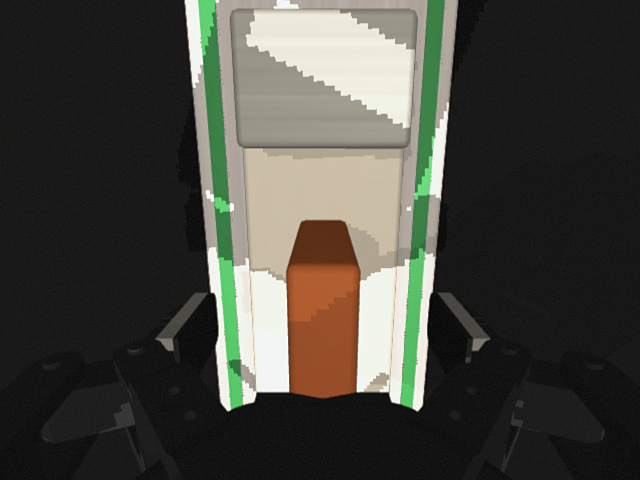

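Call:
{"name": "play_rows", "arguments": {
  "steps": [
    [[0,0,-0.004,0,0,0],[0,0,-0.012,0,0,0],[0,0,-0.02,0,0,0],[0,0,-0.025,0,0,0],[0,0,-0.025,0,0,0],[0,0,-0.02,0,0,0],[0,0,-0.012,0,0,0],[0,0,-0.004,0,0,0],[0,0,0,0,0,0],[0,0,0,0,0,0]]
  ]
}}

```text
t: 26.3
tcp_pos: [0.5034, -0.1772, 0.1979]
tool_rot: [0.044, 0.999, 0.0, -0.001]
force: [0.2, 0.7, -0.2]
finger_gap: 1.0
```

Run:
```python
from ctl import *
st=manip.sense();print(st['t'],st['tcp_pos'],st['force'])
w=manip.snapshot('wrist');save(w,'fin_w')
for l,z in (('grip',.071),('carrier',.006),('bench_rack',0.)): print(l,[(np.round(r['score'],2),atz(w,r['point'],z).round(4)) for r in manip.pinpoint(l,w)[:1]])
hsv=cv2.cvtColor(w['img'],cv2.COLOR_RGB2HSV)
m=((hsv[...,1]>150)&(hsv[...,0]>6)&(hsv[...,0]<25)&(hsv[...,2]>150)).astype(np.uint8)
cs=max(cv2.findContours(m,0,1)[0],key=cv2.contourArea)
b=np.array([atz(w,p,.091) for p in cv2.boxPoints(cv2.minAreaRect(cs))]);print(b.round(4))
for _ in range(2):
  for cam in ('scene','top'):
    s=manip.snapshot(cam);P=np.array([.6435,-.1895,.146]);
    c=proj(s,colpt(P,-.087,-.03));f=s['img'].astype(float);red=np.minimum(np.clip(f[...,0]-np.maximum(f[...,1],f[...,2])-70,0,None),120)
    yy,xx=np.mgrid[:480,:640];r2=red*((abs(xx-c[0])<16)&(abs(yy-c[1])<11));u=(r2*xx).sum()/r2.sum()
    ths=np.linspace(-.3,.3,601);print(cam,'th',ths[np.argmin([abs(proj(s,colpt(P,-.087,a))[0]-u) for a in ths])])
    save(s,'fin_'+cam)
```

```text
26.3 [ 0.50339757 -0.17716526  0.19787948] [ 0.15462677  0.7340958  -0.2289241 ]
grip []
carrier [(np.float64(0.59), array([ 0.5045, -0.1775,  0.006 ]))]
bench_rack []
[[ 0.4745 -0.1849  0.091 ]
 [ 0.4763 -0.1636  0.091 ]
 [ 0.5332 -0.1678  0.091 ]
 [ 0.5312 -0.1905  0.091 ]]
scene th -0.033999999999999975
top th -0.02999999999999997
scene th -0.033999999999999975
top th -0.02999999999999997
```

View pics/fin_w.png

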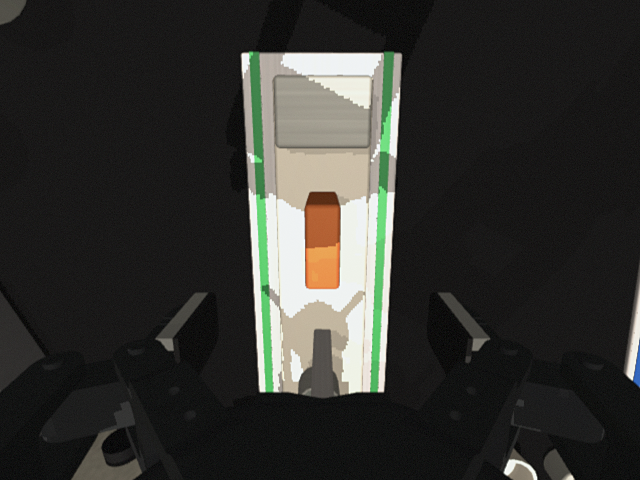

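View pics/fin_scene.png

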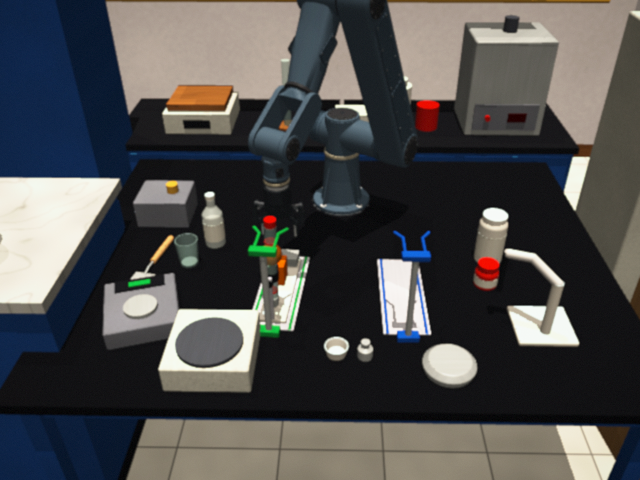

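```bash
python3 -c "
from station import manip
print(manip.sign_off())"
```

```text
the job is handed in; nothing more can be done
None
```

The carrier is docked and released in the green rack with the column upright between the prongs. I handed the job in at about 26.5 s; `sign_off` reports no verdict.

**What I did:** I took the carrier by its orange grip, lifted it 20 mm and drew it out of the blue fork. I kept the column balanced with camera feedback, rolling the carrier and shifting it sideways. Then I moved it to the green rack, slid it in, lowered it onto the plate, opened the fingers and backed off.

**Balance:** The column was clear of both racks and below 0.15 rad from about 13.4 s to 20 s, so more than 6 s. During the last 5 s of that it stayed within about 0.03 rad. Before that it came close to falling once: at about 13 s the largest reading was 0.16 rad and the estimate peaked near 0.18 rad. The arm had not carried out a roll step in full. I recovered it well short of the 0.35 rad limit.

**Last checks:**
- **Carrier position:** the carrier's origin measured (0.5045, -0.1775), against a docked place estimated at (0.5045, -0.177). The grip edges in the same picture agree to about 1–2 mm. It is square in yaw and looks centred on the plate.
- **Column lean:** it rests on one prong at 0.030 rad (top camera) to 0.034 rad (scene camera), the same in two readings 0.1 s apart.
- **Robot:** the tool force was about zero with the fingers open and the gripper 12 cm above where it let go.
- **Bystanders:** they look unmoved in the last scene picture; I did not measure them again.
- **Disagreements:** the two cameras differed by up to about 0.007 rad during the balancing. The networks did not find the grip or the green rack in the final wrist picture.

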